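# Slide the bottle crate into its bench bay and shut the catch

### The job

Push the crate with the two reagent bottles along the worktop into the three-sided bay beside the imager until it stands fully home against the back stop, then swing the bay's catch bar fully shut behind it so that it cannot slide out. The crate is narrow and heavy, stands on rubber feet and tips if it is pushed high up, so push it low, near its base, and keep it and its bottles standing. Only push with the fingertips: do not lift the crate or a bottle, and leave the other things on the bench where they are.

Things in the scene. Friction and masses are not known exactly. Their poses are not given: they have to be found in the camera images.
- crate: Loose open crate of bare sheet metal with two bottles in it, 60 mm deep (its x) x 112 mm wide (its y) x 65 mm high, about 1.0 kg in all; friction of its rubber feet 0.65 to 0.95. Origin: centre of its underside, on the worktop; z up. Its x axis points in the direction in which it is to go into the bay, within about 0.2 rad. Pushed more than about 30 mm above the worktop it may tip over.
- crate_face (a point): Low on the crate's long flat face that is to be pushed (crate x = -30, y = 0, 15 mm above the worktop). The face is upright, 112 mm wide and reaches from 3 to 63 mm above the worktop.
- bay: Three-sided fence of bare steel angle, screwed to the worktop, open above. Origin: on the worktop where the crate's origin lies when the crate is fully home (crate x and y along bay x and y). The crate enters along the bay's +x. Back stop's face: local x = +30 mm. Side rails: inner faces at y = -59.5 and +59.5 mm (3.5 mm play each side), 26 mm high, 5 mm thick, from x = +35 to -48 mm.
- bay_mouth (a point): Middle of the bay's mouth, on the worktop at bay x = -80 mm, y = 0. From bay x = -48 mm to here the side rails flare outwards, up to y = -75 and +75 mm, as a lead-in for the crate. Outside each rail a foot 3 mm thick reaches to y = -83 and +83 mm. Tall things to keep clear of: the imager left of the bay (455 mm high, robot y = -0.05 to 0.31 m, from x = 0.54 m on), and the monitor and computer to the right.
- catch (a joint): Angle of the catch, a steel bar 12 mm wide, 29 to 41 mm above the worktop, that turns about an upright pivot. 0 = shut: it points along the bay's -y across the mouth, 5 mm clear of a crate fully home (one further out blocks it). 1.57 = open: along the bay's -x, beside the lane; more = splayed out. Stops at 0 and 2.1; turns stiffly (0.5 N at its end), stays where it is left.
- catch_pivot (a point): Axis of the catch's pivot, on a 20 mm square block against the outside of the bay's +y rail (local x = -41, y = +74.5 mm), 35 mm above the worktop, half-way up the bar.
- catch_end (a point): Free end of the catch bar, 75 mm from the pivot on the bar's centre line, 35 mm above the worktop (the rounded tip reaches 6 mm beyond it).
- bottle_1_centre (a point): Centre of a 100 ml screw bottle, 48 mm across, 97 mm high, blue cap, 0.2 kg, standing loose in the crate's pocket at the crate's +y end; its foot is 7 mm above the worktop, so its cap tops out at 104 mm.
- bottle_2_centre (a point): Centre of the other bottle, the same size, red cap, standing loose in the pocket at the crate's -y end.
- beaker: Bystander: glass beaker, 57 mm across, 70 mm high. Origin: centre of its foot.
- timer: Bystander: flat white timer, 62 x 62 x 18 mm. Origin: centre of its underside.
- tip_box: Bystander: box of pipette tips with a clear lid, 90 x 122 x 68 mm. Origin: centre of its underside.
- tape_roll: Bystander: roll of tape lying flat, 71 mm across, 19 mm high. Origin: centre of its underside.

How it is judged (in metres and radians):
On the way, in this order (a step that is already met when the one before it is completed fails the run):
1. the crate stands fully home in the bay, the catch still open (x of crate in the frame of bay between -0.005 and 0.004 m and y of crate in the frame of bay between -0.008 and 0.008 m and angle between the x axis of crate and the x axis of bay, either way round below 0.1 rad and value of joint catch above 0.8 rad), for 0.2 s.
2. the catch is shut behind the crate (x of crate in the frame of bay between -0.005 and 0.004 m and y of crate in the frame of bay between -0.008 and 0.008 m and angle between the x axis of crate and the x axis of bay, either way round below 0.1 rad and value of joint catch below 0.12 rad), for 0.2 s.
At the end, for the whole second after the job is handed in: The crate stands upright and at rest, fully home: within 5 mm of the back stop, within 8 mm of the bay's middle and square to it within 0.1 rad; the catch is shut behind it to within 0.12 rad; both bottles stand upright in their pockets (all of step 2 and angle between crate's own z axis and vertical below 0.05 rad and linear speed of crate below 0.01 m/s and angle between each of bottle_1_centre, bottle_2_centre's own z axis and vertical below 0.1 rad and horizontal distance between each of bottle_1_centre, bottle_2_centre and crate below 0.035 m); the robot touches nothing.
It fails at once if the crate is tipped by more than 10 degrees (angle between crate's own z axis and vertical above 0.175 rad).
It fails at once if the crate is lifted off the worktop (height (world z) of crate above 0.012 m).
It fails at once if a bottle is lifted out of its pocket or tipped (z of any of bottle_1_centre, bottle_2_centre in the frame of crate above 0.068 m or angle between any of bottle_1_centre, bottle_2_centre's own z axis and vertical above 0.3 rad).
It fails at once if another thing on the bench is moved by more than 20 mm (distance of any of beaker, timer, tip_box, tape_roll from where it was at the start of the episode above 0.02 m).
It also fails if it takes over 72 s, if anything falls off the work surface, if the arm or the gripper's body presses on something with over 40 N, if the wrist force passes 120 N, or if a joint passes its speed limit or range.

### The arm

A 7-joint arm with a two-finger parallel gripper is mounted at the origin on a cart in front of the work surface, level with it; the furniture and walls round the work are solid. World frame = base frame: x ahead of the robot, y to its left, z up, the work surface at z = 0. Lengths are in mm, angles in rad, forces in N, time in s.
With the tool pointing down it reaches from about 400 to 875 mm from the base axis. Payload 4.4 kg.
Tool frame: the origin (TCP) lies at the very end of the fingers, on their centre line; the grasp point (between the pads) lies 19 mm behind it; x points along the fingers, y is the direction in which the jaws open and shut, and the axes are right-handed (so a half turn about x gives the same grasp; the last joint's range is limited). The gripper opens to 85 mm and grips with 20 to 120 N. Pads are 22 mm wide; open, the fingers measure 114 mm over their backs; the gripper's body (76 mm by 85 mm) begins 54 mm behind the grasp point. The pads swing forward as they close: fully open they stand 13 mm farther back than shut.
Start: joints at [1.258, 0.628, 0.038, 1.517, -0.027, 0.996, -0.02], TCP at [158.824, -630.312, 231.313] pointing down, gripper open.
Joint ranges: [-3.06, 3.06], [-0.37, 2.12], [-1.25, 1.32], [0.18, 2.47], [-1.1, 4.24], [0.23, 1.98], [-2.94, 2.94]. Speed limits (rad/s): [2.57, 2.57, 3.14, 3.14, 3.14, 3.14, 3.14].

### API

Orientations are given as [roll, pitch, yaw] about the fixed x, y, z axes, in that order (R = Rz(yaw) Ry(pitch) Rx(roll)).
In Python, from cell import readout, cams, order gives the robot as it stands. The module is installed in compiled form; this text tells all that it offers.
- The arm moves only by the shell command python3 -m creep 'ROWS'. ROWS is JSON, a list of rows, each a list of 3 entries, a list of its own where there are three numbers: the shift along the tool's x, y, z in units of 10 cm (1.0 is 10 cm), then the turn about the tool's x in units of pi/4 rad (1.0 is pi/4 rad), then the closure, from 0 (fully open) to 1 (shut). In form: [[[x, y, z], spin, gripper], ...]. A call has 1 to 20 rows; each row is the pose to reach, as a shift and turn from the pose commanded when the call began, along the tool's axes at that moment; what a row does not reach only later rows make up. A row lasts 1/10 s, in which the tool goes at most 50 mm and 8.59 degrees, less where a joint would pass 70% of its speed; a pose out of reach is approached as far as the arm can. A call with a number of a shift or a turn outside -1 to 1 is refused whole. A call with a gripper value outside its range is refused whole. The fingers move at their own pace and stop on an object; the grip force is fixed at half the most. Time passes only in rows, so rows that repeat a pose let the fingers close. It gives the time, the measured TCP pose, the force and the opening at its end, in the units of the state.
- readout.read_state(): the state, without advancing time (a new reading comes with each control period).
- cams.get_image(name): name is "scene" or "top" or "wrist"; returns the picture (400x640x3 uint8, blue, green, red); there is no depth.
- cams.get_calibration(name): a dict with "fx", "fy", "cx", "cy" (pixels), "R" (3x3) and "t" (3): a world point X has camera coordinates R X + t. Camera axes: x right, y down, z forward; pixel columns grow to the right and rows downward; lengths in mm; the calibration is good to about 2 mm. A picture is of the moment at which its call begins: read the wrist's pose just before it. get_calibration takes no time and is no camera call; for the wrist camera it gives the pose at the moment of the call.
- order.finish_job(): hands the job in, once; it reports no verdict.
The state is a dict: "clock": time; "qpos": joint angles; "qd": joint speeds; "tau": joint torques, N m; "eef_pos": TCP position; "tool_rot": TCP orientation; "force": force on the tool from outside, world axes, zero at the start; "torque": the same for the moment, N m; "width": finger opening in mm.
Only numpy, scipy, OpenCV 4.12 (cv2) and the standard library are available. Lean on these libraries where they do the work, as an engineer would, in place of code of your own. Each camera call takes 0.05 s, during which the arm holds its last target.

## Working session

There is one attempt and no reset: what is moved stays moved. The work goes in short steps, Python scripts to look and compute and a shell command to move; the robot and the scene stay as the last step left them, time stands still between calls to the robot, and variables do not carry over. Pictures are saved under pics/ and viewed, and the job is handed in when it is done.

```bash
mkdir -p pics
python3 - <<'E'
from cell import readout,cams
import cv2,numpy as np
s=readout.read_state();print({k:np.round(v,3).tolist() for k,v in s.items()})
for n in["scene","top","wrist"]:
    cv2.imwrite(f"pics/{n}0.png",cams.get_image(n));c=cams.get_calibration(n);print(n,{k:np.round(v,3).tolist() for k,v in c.items()})
E
```

```text
{'clock': 0.0, 'qpos': [1.258, 0.629, 0.038, 1.518, -0.027, 0.996, -0.02], 'qd': [-0.001, -0.003, -0.0, -0.001, 0.002, 0.001, 0.0], 'tau': [-0.001, -56.341, 1.226, -19.345, 0.011, 0.011, 0.0], 'eef_pos': [158.651, -629.674, 230.378], 'tool_rot': [-1.561, 1.569, 1.828], 'force': [0.342, -0.491, -0.961], 'torque': [-0.061, -0.04, 0.011], 'width': 85.776}
scene {'fx': 448.435, 'fy': 448.435, 'cx': 329.414, 'cy': 201.33, 'R': [[-0.908, -0.418, -0.019], [-0.215, 0.506, -0.835], [0.359, -0.755, -0.549]], 't': [395.475, 278.208, 987.384]}
top {'fx': 389.152, 'fy': 389.152, 'cx': 325.184, 'cy': 207.652, 'R': [[-0.015, -1.0, 0.004], [-0.992, 0.015, -0.125], [0.125, -0.006, -0.992]], 't': [-182.595, 546.236, 1040.863]}
wrist {'fx': 295.101, 'fy': 295.101, 'cx': 320.143, 'cy': 194.577, 'R': [[0.245, -0.97, -0.001], [-0.927, -0.234, 0.293], [-0.285, -0.071, -0.956]], 't': [-649.269, -38.194, 380.825]}
```

View pics/scene0.png

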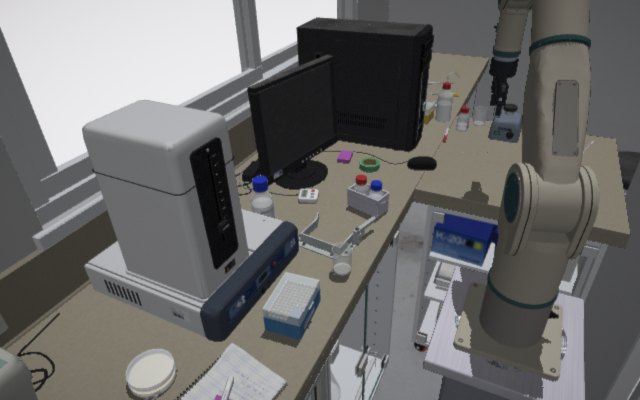

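View pics/top0.png

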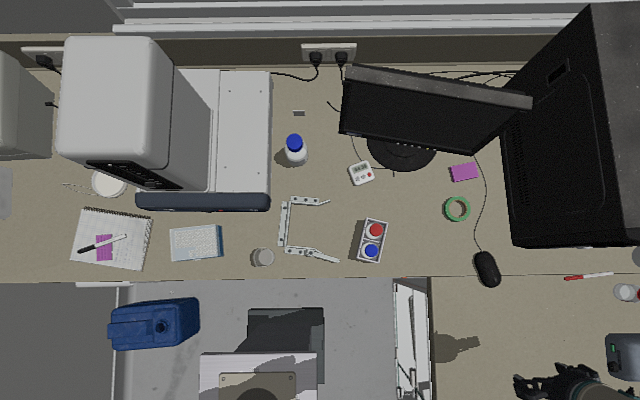

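View pics/wrist0.png

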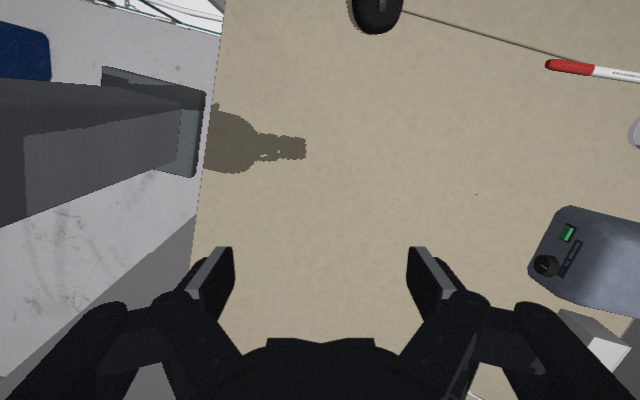

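Run:
```python
import cv2
a=cv2.imread("pics/top0.png")[150:285,235:435];cv2.imwrite("pics/topz.png",cv2.resize(a,None,fx=4,fy=4,interpolation=cv2.INTER_CUBIC))
a=cv2.imread("pics/scene0.png")[165:290,280:420];cv2.imwrite("pics/scz.png",cv2.resize(a,None,fx=4.5,fy=4.5,interpolation=cv2.INTER_CUBIC))
```

```text
(no output)
```

View pics/topz.png

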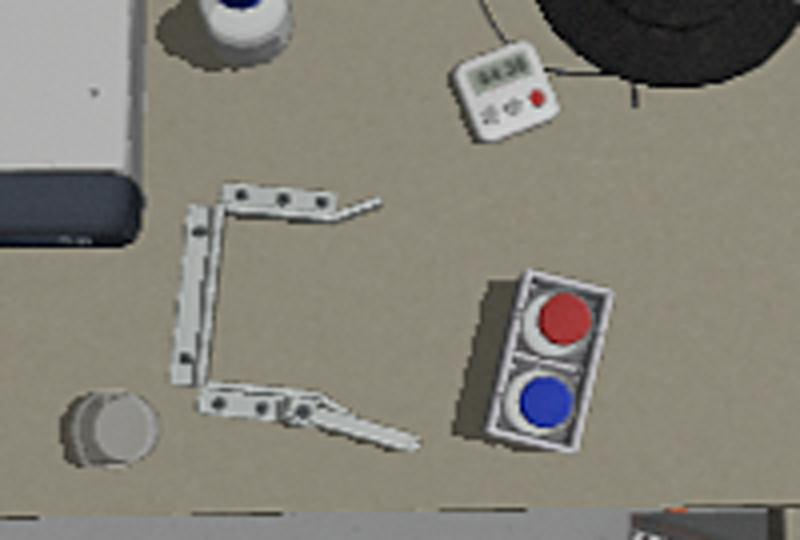

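View pics/scz.png

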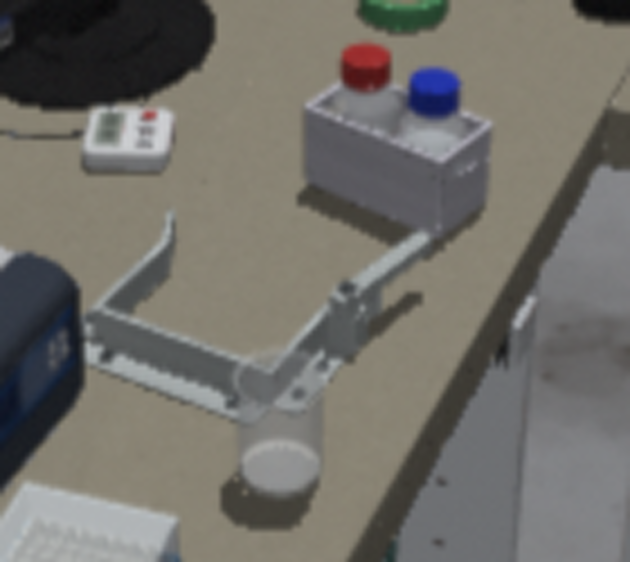

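```bash
cat > h.py <<'E'
from cell import readout,cams
import cv2,numpy as np
from scipy.optimize import least_squares
def K(n):
    c=cams.get_calibration(n);return {k:np.array(v) for k,v in c.items()}
def proj(c,P):
    p=np.asarray(P,float)@c['R'].T+c['t'];return np.stack([c['fx']*p[:,0]/p[:,2]+c['cx'],c['fy']*p[:,1]/p[:,2]+c['cy']],1)
def unproj(c,uv,z):
    uv=np.atleast_2d(np.asarray(uv,float));d=np.stack([(uv[:,0]-c['cx'])/c['fx'],(uv[:,1]-c['cy'])/c['fy'],np.ones(len(uv))],1)@c['R']
    C=-c['R'].T@c['t'];return C+d*((z-C[2])/d[:,2])[:,None]
def place(pose,L):
    L=np.asarray(L,float);x,y,a=pose[:3];R=np.array([[np.cos(a),-np.sin(a)],[np.sin(a),np.cos(a)]])
    o=L.copy();o[:,:2]=L[:,:2]@R.T+[x,y];return o
def inv(pose,P):
    x,y,a=pose[:3];R=np.array([[np.cos(a),-np.sin(a)],[np.sin(a),np.cos(a)]])
    return (np.asarray(P)[:,:2]-[x,y])@R
E
python3 - <<'E'
from h import *
c=K('top');print('cam',-c['R'].T@c['t'])
z=lambda l:np.array(l)/4+[235,150]
cr=z([(489,432),(527,270),(613,290),(577,450)])
L=np.array([(30,56,65),(30,-56,65),(-30,-56,65),(-30,56,65)],float)
W=unproj(c,cr,65);print(W)
f=lambda p:(proj(c,place(p,L))-cr).ravel()
r=least_squares(f,[*W[:,:2].mean(0),1.5],x_scale=[10,10,.1]);print('crate',r.x,r.fun*1)
s=K('scene');cs=np.array([(437,160),(305,103),(360,78),(491,125)])/4.5+[280,165]
print('scene pred',(proj(s,place(r.x,L))-[280,165])*4.5)
for n,uv,h in [('farfoot',[(224,184),(337,194)],3),('nearfoot',[(200,410),(275,417)],3),('back',[(224,208),(206,383)],26),('pivot',[(303,410)],43),('catchtip',[(418,443)],38),('fartip',[(380,202)],26),('nearjoint',[(325,397)],26)]:
    print(n,unproj(c,z(uv),h).round(1).tolist())
E
```

```text
cam [ 408.50731259 -184.06456144 1101.97705618]
[[ 404.18754111 -273.34155111   65.        ]
 [ 511.35484465 -301.56536983   65.        ]
 [ 497.05984475 -358.71160057   65.        ]
 [ 391.51075487 -331.1441729    65.        ]]
crate [ 451.05966644 -316.18951178    1.31997417] [-0.04322256 -0.02620667 -0.21564547 -0.51649401  0.15297984 -0.30108159
  0.10514791  0.81909377]
scene pred [[441.37709601 161.4821799 ]
 [303.09262562 106.17534043]
 [355.35541745  70.04704632]
 [492.00604384 122.15213475]]
farfoot [[582.4, -93.9, 3.0], [574.0, -174.5, 3.0]]
nearfoot [[422.3, -76.4, 3.0], [416.7, -128.9, 3.0]]
back [[561.8, -95.7, 26.0], [440.4, -82.8, 26.0]]
pivot [[420.8, -149.9, 43.0]]
catchtip [[397.4, -227.4, 38.0]]
fartip [[564.5, -204.7, 26.0]]
nearjoint [[429.6, -164.6, 26.0]]
```

Run:
```python
from h import *
c=K('top');s=K('scene')
z=lambda l:np.array(l)/4+[235,150]
# line constraints: points in bay frame
def f(p):
    g=lambda uv,h:inv(p,unproj(c,z(uv),h))
    return np.r_[g([(224,184),(337,194)],3)[:,1]+83, g([(200,410),(275,417)],3)[:,1]-83,(g([(224,208),(206,383)],26)[:,0]-30), g([(303,410)],43)[0]-[-41,74.5], g([(380,202)],26)[0]-[-80,-75]]
r=least_squares(f,[500,-125,1.466],x_scale=[10,10,.1],loss='soft_l1',f_scale=2);p=r.x;print(p,f(p).round(1))
piv=place(p,[(-41,74.5,35)])[0];tip=unproj(c,z([(418,443)]),38)[0]
d=inv(p,[tip])[0]-[-41,74.5];print('piv',piv,'catch',np.arctan2(d[0],d[1])*-1, np.hypot(*d), 'angle from -y toward -x:',np.arctan2(-d[0],-d[1]))
segs=[[(30,-59.5,26),(30,59.5,26)],[(35,-59.5,26),(-48,-59.5,26),(-80,-75,26)],[(35,59.5,26),(-48,59.5,26),(-80,75,26)],[(35,-83,3),(-48,-83,3)],[(35,83,3),(-48,83,3)]]
cr=(451.06,-316.19,1.32)
cL=[(30,56,65),(30,-56,65),(-30,-56,65),(-30,56,65),(30,56,65),(30,56,3),(30,-56,3),(30,-56,65)]
for n,k,box,zz in[('top',c,(235,150),4),('scene',s,(280,165),4.5)]:
    im=cv2.imread(f"pics/{'topz' if n=='top' else 'scz'}.png")
    for q,sg,col in[(p,x,(0,0,255)) for x in segs]+[(cr,cL,(0,255,0))]:
        u=((proj(k,place(q,sg))-box+.5)*zz).astype(int);cv2.polylines(im,[u],False,col,1)
    cv2.imwrite(f"pics/ov_{n}.png",im)
print('rel crate in bay',inv(p,[cr]),cr[2]-p[2])
```

```text
[ 498.91960794 -118.15505882    1.46028115] [ 2.7  2.1 -2.3 -2.4 -0.8 -1.3  0.8 -0.3  1.3  0.3]
piv [ 420.35219748 -150.68830355   35.        ] catch 1.3908236864386792 80.0334270014258 angle from -y toward -x: 1.750768967151114
rel crate in bay [[-202.10526427   25.72629308]] -0.14028114897730215
```

View pics/ov_top.png

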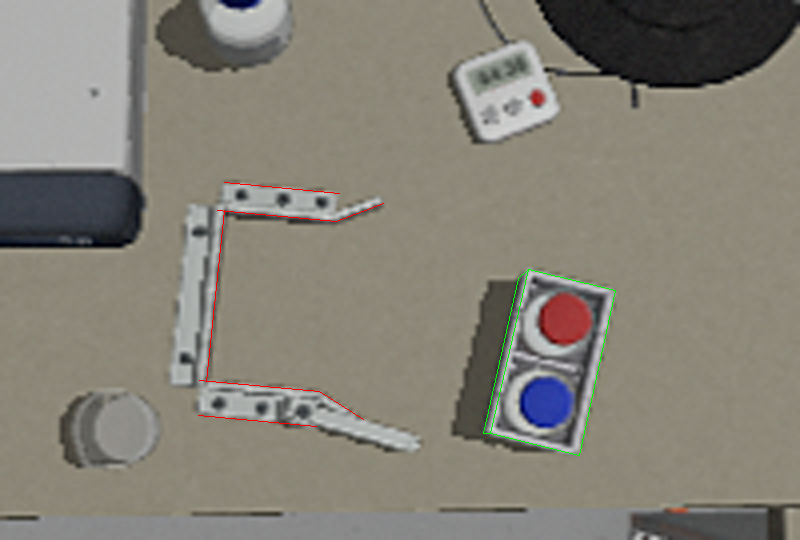

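View pics/ov_scene.png

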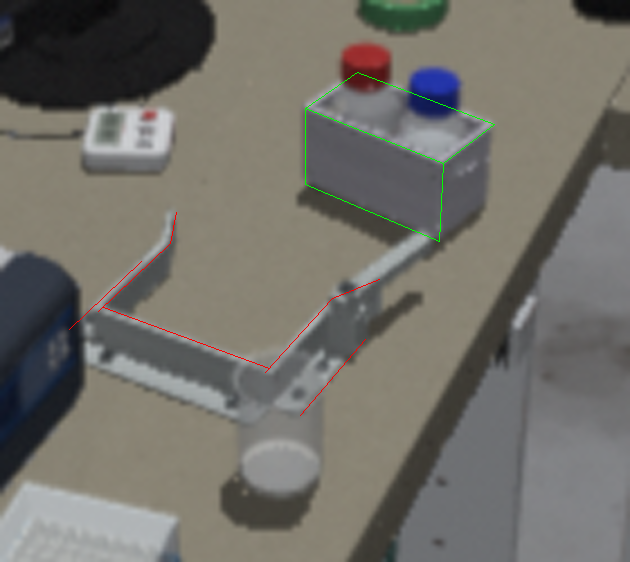

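```bash
cat >> h.py <<'E'
from scipy.spatial.transform import Rotation as Ro
def tool():
    s=readout.read_state();return s,np.array(s['eef_pos']),Ro.from_euler('xyz',s['tool_rot']).as_matrix()
def plan(target,yaw=None):
    "target TCP; shift in rows units; spin needed so that tool y lies along world angle yaw"
    s,p,R=tool();d=R.T@(np.array(target)-p)/100
    print('t',round(s['clock'],2),'tcp',p.round(1),'F',np.round(s['force'],1),'w',round(s['width'],1),'shift',d.round(3),'R',R.round(2).tolist())
    if yaw is not None:
        v=R.T@[np.cos(yaw),np.sin(yaw),0];a=np.arctan2(v[2],v[1]);print('spin',a/(np.pi/4),'or',(a-np.sign(a)*np.pi)/(np.pi/4))
E
python3 - <<'E'
from h import *
cr=(451.06,-316.19,1.32)
t=place(cr,[(-30-57-25,0,60)])[0];print(t)
plan(t,1.32)
E
```

```text
[ 423.26434941 -424.68609121   60.        ]
t 0.15 tcp [ 158.7 -629.9  230.6] F [-0.  -0.2  0.4] w 85.4 shift [ 1.708 -1.341 -3.067] R [[-0.0, 0.24, -0.97], [0.0, -0.97, -0.24], [-1.0, -0.0, 0.0]]
spin -3.366518319117529 or 0.6334816808824708
```

```bash
python3 -m creep '[[[0,-0.4,-1],0.633,0],[[0,-0.4,-1],0.633,0],[[0,-0.4,-1],0.633,0],[[0,-0.4,-1],0.633,0],[[0,-0.4,-1],0.633,0],[[0,-0.4,-1],0.633,0],[[0,-0.4,-1],0.633,0]]'
python3 - <<'E'
from h import *
plan(place((451.06,-316.19,1.32),[(-112,0,60)])[0],1.32)
E
```

```text
clock: 0.85
eef_pos: [245.4, -567.3, 231.2]
tool_rot: [-0.491, 1.571, 2.4]
force: [-0.6, 0.3, -0.6]
width: 85.4
t 0.85 tcp [ 245.4 -567.3  231.2] F [-0.6  0.3 -0.6] w 85.4 shift [ 1.712 -1.823 -1.37 ] R [[-0.0, -0.25, -0.97], [0.0, -0.97, 0.25], [-1.0, -0.0, 0.0]]
spin -3.99961194492304 or 0.0003880550769598963
```

```bash
python3 -m creep '[[[0,-0.4,-0.4],0,0],[[0.3,-0.8,-0.8],0,0],[[0.5,-0.9,-1],0,0],[[0.7,-0.9,-1],0,0],[[0.7,-0.9,-1],0,0]]'
python3 - <<'E'
from h import *
cv2.imwrite("pics/w1.png",cams.get_image('wrist'));cv2.imwrite("pics/s1.png",cams.get_image('scene'))
plan(place((451.06,-316.19,1.32),[(-112,0,60)])[0],1.32)
E
```

```text
clock: 1.35
eef_pos: [364.9, -502.2, 158.3]
tool_rot: [-0.741, 1.565, 2.153]
force: [-0.9, -0.2, 0.5]
width: 85.7
t 1.45 tcp [ 363.7 -505.8  161.5] F [-0.8  0.4  0.5] w 85.2 shift [ 1.014 -0.935 -0.375] R [[-0.0, -0.25, -0.97], [-0.0, -0.97, 0.25], [-1.0, 0.0, 0.0]]
spin 3.9982400837216185 or -0.0017599162783815282
```

View pics/w1.png

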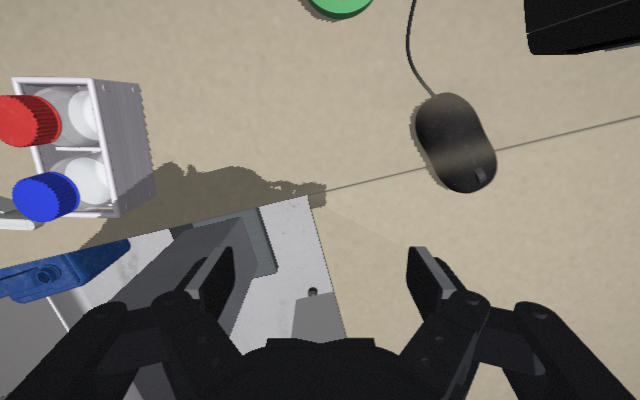

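View pics/s1.png

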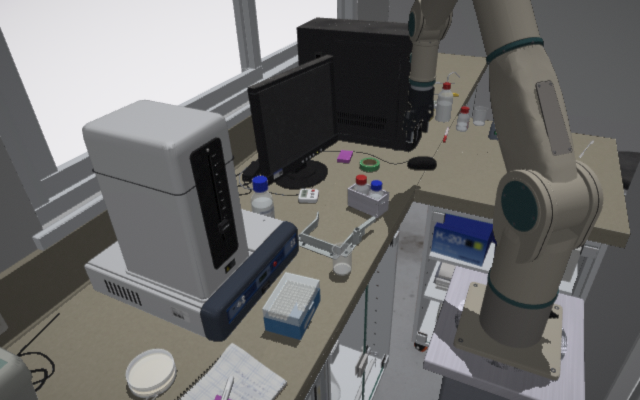

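```bash
python3 -m creep '[[[0.2,-0.4,-0.2],0,0],[[0.6,-0.8,-0.38],0,0],[[0.95,-0.94,-0.38],0,0],[[1,-0.94,-0.38],0,0],[[1,-0.94,-0.38],0,0],[[1,-0.94,-0.38],0,0]]'; python3 -m creep '[[[0.25,0,0],0,0],[[0.4,0,0],0,0],[[0.5,0,0],0,0],[[0.5,0,0],0,0]]';python3 - <<'E'
from h import *
for n in['top','scene','wrist']:cv2.imwrite(f"pics/{n}2.png",cams.get_image(n))
s=K('scene');a=cv2.imread('pics/scene2.png')[130:250,320:460];cv2.imwrite('pics/scz2.png',cv2.resize(a,None,fx=4.5,fy=4.5,interpolation=2))
a=cv2.imread('pics/top2.png')[150:300,300:480];cv2.imwrite('pics/topz2.png',cv2.resize(a,None,fx=4,fy=4,interpolation=2))
plan(place((451.06,-316.19,1.32),[(-112,0,8)])[0],1.32)
E
```

```text
clock: 2.05
eef_pos: [424.7, -426.7, 63.4]
tool_rot: [2.236, 1.566, -1.159]
force: [-0.6, -0.8, 0.3]
width: 85.2
clock: 2.45
eef_pos: [424.4, -423.3, 10.6]
tool_rot: [-0.358, 1.569, 2.532]
force: [-0.6, -0.1, 1.4]
width: 85.5
t 2.6 tcp [ 425.6 -423.7   12. ] F [1.  1.  0.3] w 85.6 shift [0.04  0.016 0.02 ] R [[0.0, -0.25, -0.97], [-0.0, -0.97, 0.25], [-1.0, 0.0, -0.0]]
spin -3.9998112062811533 or 0.00018879371884681755
```

View pics/scz2.png

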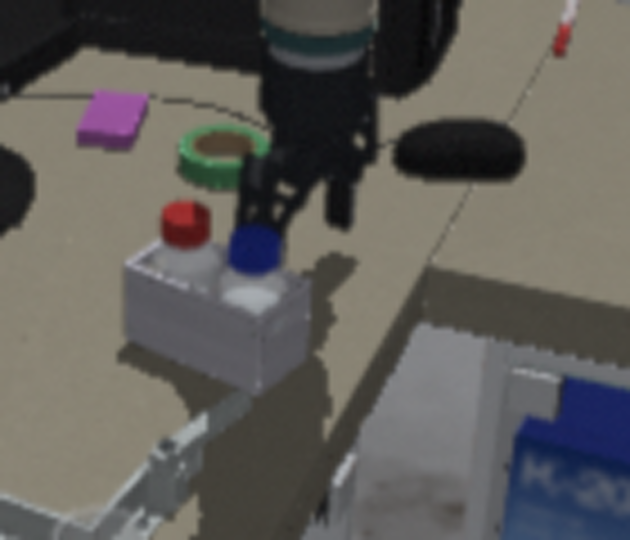

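View pics/topz2.png

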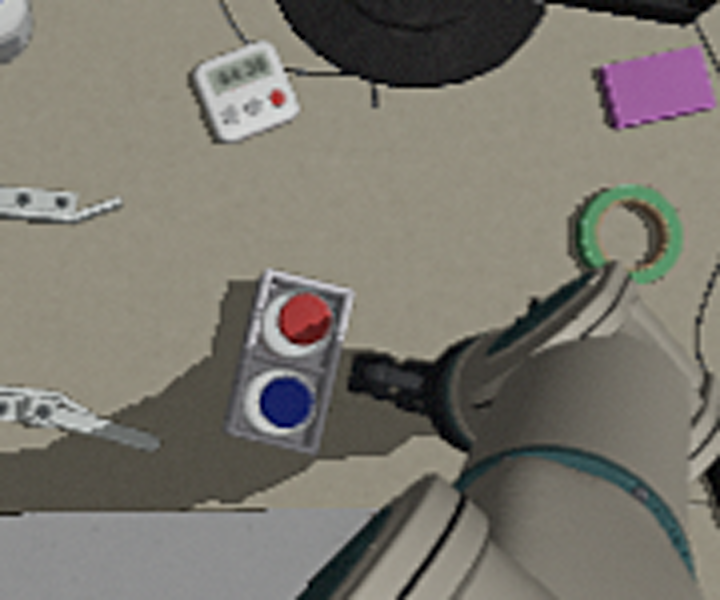

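View pics/wrist2.png

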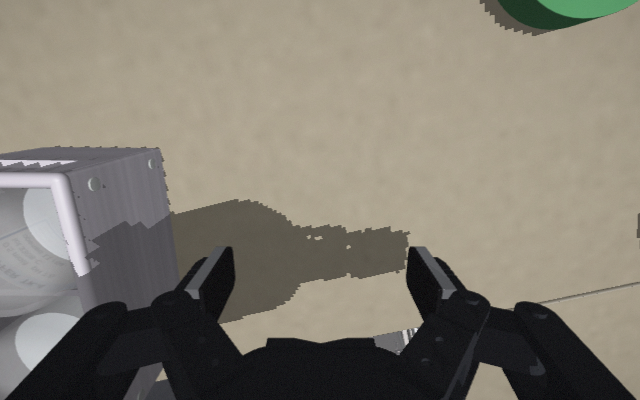

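Run:
```python
from h import *
s=K('scene');t=K('top');_,p,R=tool()
for nm,yo in[('trail',57),('trail in',43),('lead',-57)]:
  for zo in(0,-13):
    q=p+R@[zo,yo,0];print(nm,zo,q.round(),((proj(s,[q])[0]-[320,130])*4.5).round(),((proj(t,[q])[0]-[300,150])*4).round())
for zo in(-50,-60,-73):
    q=p+R@[zo,-72,0];print('knuck',((proj(t,[q])[0]-[300,150])*4).round(),((proj(s,[q])[0]-[320,130])*4.5).round())
w=K('wrist')
for zo in(0,-13):print(proj(w,[p+R@[zo,y,zz] for y,zz in[(-57,11),(-57,-11),(-43,11),(-43,-11),(43,11),(43,-11)]]).round())
```

```text
trail 0 [ 411. -479.   12.] [343. 236.] [517. 417.]
trail -13 [ 411. -479.   25.] [344. 221.] [522. 417.]
trail in 0 [ 415. -465.   12.] [333. 244.] [498. 412.]
trail in -13 [ 415. -465.   25.] [334. 229.] [502. 412.]
lead 0 [ 440. -368.   12.] [256. 303.] [357. 378.]
lead -13 [ 440. -368.   25.] [257. 287.] [360. 378.]
knuck [348. 371.] [247. 251.]
knuck [350. 370.] [247. 238.]
knuck [354. 370.] [248. 222.]
[[217. 268.]
 [213. 231.]
 [243. 268.]
 [240. 231.]
 [398. 268.]
 [402. 231.]]
[[209. 281.]
 [204. 242.]
 [236. 281.]
 [233. 242.]
 [405. 281.]
 [409. 242.]]
```

```bash
python3 -m creep '[[[0.1,0,0.02],0,0],[[0.1,0,0.02],0,0],[[0.1,-0.05,0.02],0,0],[[0.1,-0.1,0.02],0,0],[[0.1,-0.15,0.02],0,0],[[0.1,-0.18,0.02],0,0],[[0.1,-0.18,0.02],0,0]]';python3 - <<'E'
from h import *
for n in['top','scene','wrist']:cv2.imwrite(f"pics/{n}3.png",cams.get_image(n))
a=cv2.imread('pics/scene3.png')[130:250,320:460];b=cv2.imread('pics/top3.png')[150:300,300:480]
a=cv2.resize(a,None,fx=3,fy=3,interpolation=2);b=cv2.resize(b,(378,315),interpolation=2)
b=np.vstack([b,np.zeros((45,378,3),np.uint8)]);cv2.imwrite('pics/st3.png',np.hstack([a,b]))
plan(place((451.06,-316.19,1.32),[(-87,0,1)])[0],1.32)
E
```

```text
clock: 3.3
eef_pos: [428.0, -409.3, 3.2]
tool_rot: [2.165, 1.563, -1.229]
force: [-1.2, -4.2, 1.1]
width: 85.6
t 3.45 tcp [ 428.1 -407.3    2.4] F [-1.4 -6.6  4.6] w 85.4 shift [ 0.014 -0.07   0.004] R [[0.0, -0.25, -0.97], [-0.0, -0.97, 0.25], [-1.0, 0.0, -0.0]]
spin 3.9992770442665773 or -0.0007229557334226613
```

View pics/st3.png

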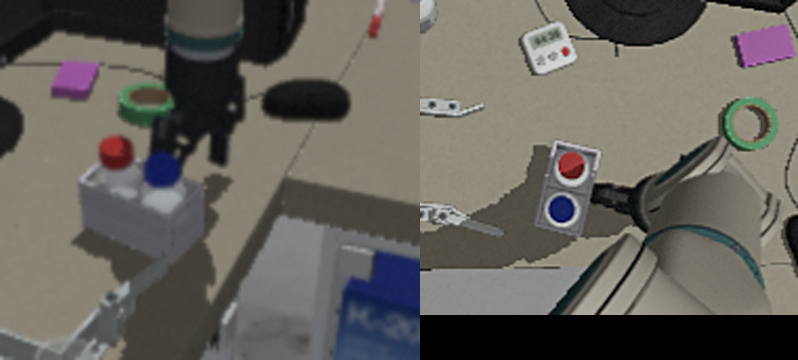

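View pics/wrist3.png

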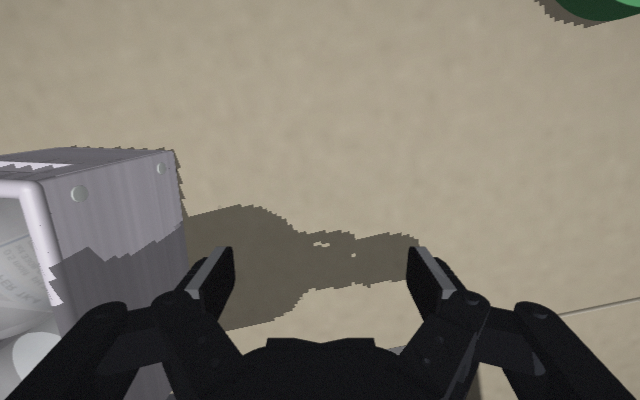

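Run:
```python
import cv2,numpy as np
I=[cv2.resize(cv2.imread(f'pics/scene{i}.png')[170:225,340:395],None,fx=7,fy=7,interpolation=2) for i in(2,3)]
cv2.imwrite('pics/cmp.png',np.hstack(I))
```

```text
(no output)
```

View pics/cmp.png

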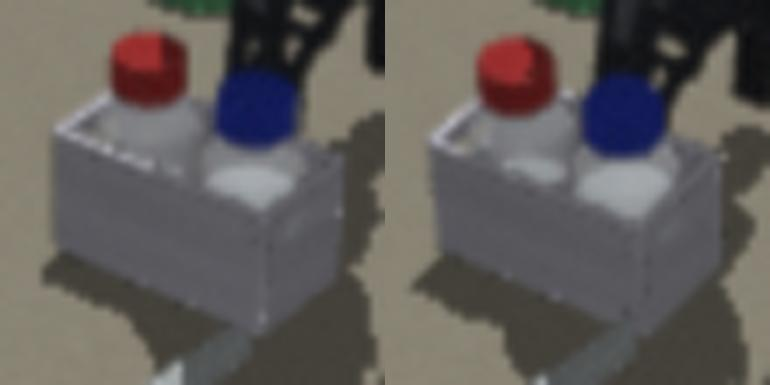

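```bash
python3 -m creep '[[[0,0.04,0],0,0],[[0,0.08,0],0,0],[[0,0.15,0],0,0],[[0,0.2,0],0,0],[[0,0.2,0],0,0]]';python3 - <<'E'
from h import *
for n in['top','scene','wrist']:cv2.imwrite(f"pics/{n}4.png",cams.get_image(n))
I=[cv2.resize(cv2.imread(f'pics/scene{i}.png')[170:225,340:395],None,fx=7,fy=7,interpolation=2) for i in(2,4)]
cv2.imwrite('pics/cmp.png',np.hstack(I))
plan([0,0,0],1.32)
E
```

```text
clock: 3.95
eef_pos: [422.5, -424.8, 1.1]
tool_rot: [-0.924, 1.57, 1.966]
force: [-0.7, -0.2, 0.2]
width: 85.4
t 4.1 tcp [ 423.  -423.7    1.1] F [ 0.2  0.4 -0.7] w 85.5 shift [ 0.017 -3.059  5.147] R [[-0.0, -0.25, -0.97], [0.0, -0.97, 0.25], [-1.0, -0.0, 0.0]]
spin -3.9989755496309236 or 0.001024450369076437
```

View pics/cmp.png

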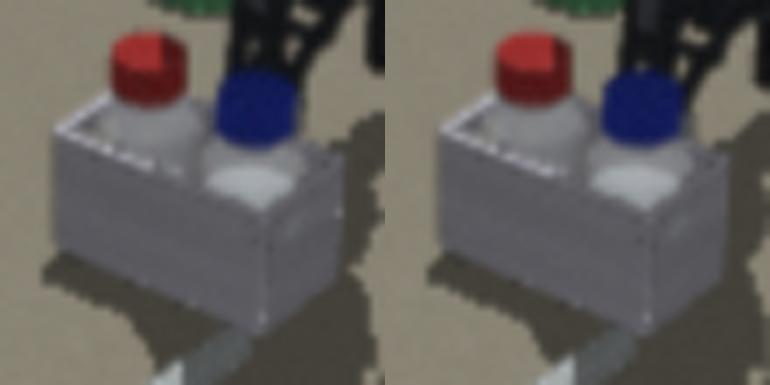

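Run:
```python
from h import *
a=cv2.imread('pics/wrist4.png')[225:400,0:330].astype(float)
a=np.clip((a/255)**0.45*255,0,255).astype(np.uint8)
cv2.imwrite('pics/wz.png',cv2.resize(a,(792,420),interpolation=2))
w=K('wrist');_,p,R=tool();print('cam in tool',(R.T@(-w['R'].T@w['t']-p)).round(1)); print((R.T@w['R'].T).round(2))
```

```text
cam in tool [-143.9   -0.3  -75.4]
[[ 0.   -0.29  0.96]
 [ 1.    0.    0.  ]
 [-0.    0.96  0.29]]
```

View pics/wz.png

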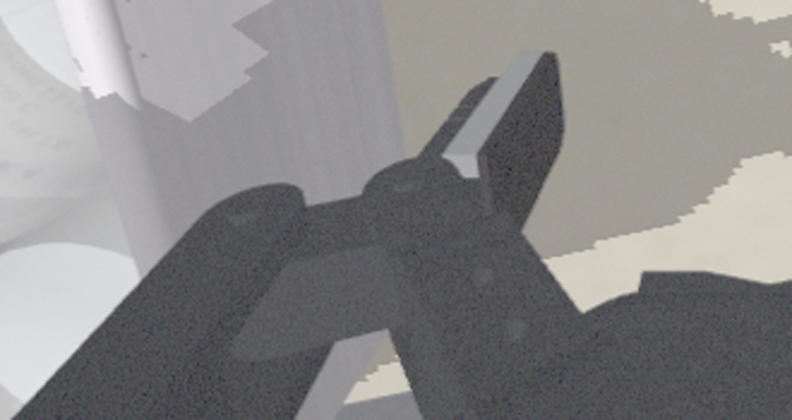

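Run:
```python
import numpy as np
C=np.array([-143.9,-.3,-75.4]);M=np.array([[0,-.29,.96],[1,0,0],[0,.96,.29]])
def f(u,v,z):
    d=M@[(u-320.1)/295.1,(v-194.6)/295.1,1];return (C+d*((z-C[2])/d[2])).round(1)
for n,a,b in[('outer joint',255,205),('outer edge',210,215),('outer top',280,185),('inner joint',405,190),('inner edge',365,190),('pad near tip',460,170),('pad far tip',540,55),('back far',490,80)]:
    u,v=a/2.4,225+b/2.4;print(n,[f(u,v,z).tolist() for z in(-16,-11,0,11)])
```

```text
outer joint [[-68.5, -64.9, -16.0], [-62.2, -70.3, -11.0], [-48.2, -82.2, 0.0], [-34.3, -94.2, 11.0]]
outer edge [[-70.4, -69.1, -16.0], [-64.2, -74.9, -11.0], [-50.6, -87.7, 0.0], [-37.0, -100.4, 11.0]]
outer top [[-64.6, -64.3, -16.0], [-57.9, -69.7, -11.0], [-43.2, -81.6, 0.0], [-28.5, -93.4, 11.0]]
inner joint [[-65.6, -47.4, -16.0], [-59.0, -51.4, -11.0], [-44.5, -60.1, 0.0], [-30.0, -68.8, 11.0]]
inner edge [[-65.6, -52.6, -16.0], [-59.0, -57.0, -11.0], [-44.5, -66.7, 0.0], [-30.0, -76.4, 11.0]]
pad near tip [[-61.4, -42.0, -16.0], [-54.4, -45.6, -11.0], [-39.1, -53.3, 0.0], [-23.9, -61.0, 11.0]]
pad far tip [[-27.6, -41.6, -16.0], [-17.8, -45.1, -11.0], [3.8, -52.7, 0.0], [25.3, -60.4, 11.0]]
back far [[-36.7, -47.2, -16.0], [-27.7, -51.2, -11.0], [-7.9, -59.9, 0.0], [12.0, -68.6, 11.0]]
```

```bash
python3 -m creep '[[[-0.13,0,0],0,0],[[-0.13,0,0],0,0],[[-0.13,-0.06,0],0,0],[[-0.13,-0.12,0],0,0],[[-0.13,-0.18,0],0,0],[[-0.13,-0.21,0],0,0],[[-0.13,-0.21,0],0,0]]';python3 - <<'E'
from h import *
for n in['scene','wrist']:cv2.imwrite(f"pics/{n}5.png",cams.get_image(n))
I=[cv2.resize(cv2.imread(f'pics/scene{i}.png')[170:225,340:395],None,fx=7,fy=7,interpolation=2) for i in(2,5)]
cv2.imwrite('pics/cmp.png',np.hstack(I))
plan(place((451.06,-316.19,1.32),[(-87,0,14)])[0],1.32)
E
```

```text
clock: 4.8
eef_pos: [428.4, -403.1, 14.2]
tool_rot: [-1.104, 1.57, 1.789]
force: [0.3, -0.3, -0.1]
width: 85.3
t 4.9 tcp [ 428.1 -404.1   14.3] F [-0.1 -0.3  0. ] w 85.6 shift [ 0.003 -0.039 -0.004] R [[-0.0, -0.25, -0.97], [-0.0, -0.97, 0.25], [-1.0, 0.0, 0.0]]
spin -3.9992540050138623 or 0.000745994986137806
```

View pics/cmp.png

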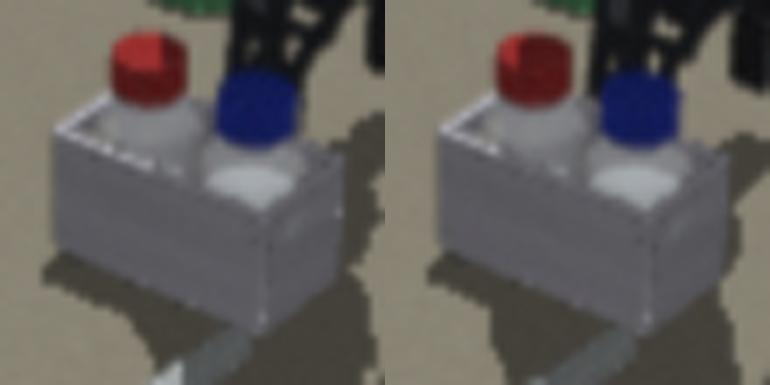

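View pics/wrist5.png

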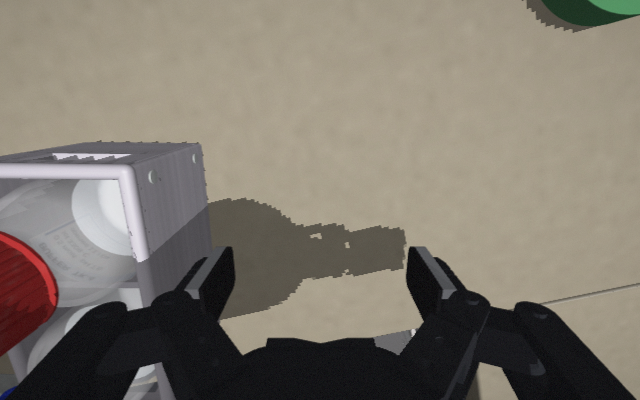

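```bash
python3 -m creep '[[[0,-0.02,0],0,0],[[0,-0.04,0],0,0],[[0,-0.06,0],0,0],[[0,-0.08,0],0,0]]';python3 - <<'E'
from h import *
for n in['scene','wrist']:cv2.imwrite(f"pics/{n}6.png",cams.get_image(n))
I=[cv2.resize(cv2.imread(f'pics/scene{i}.png')[170:225,340:395],None,fx=7,fy=7,interpolation=2) for i in(2,6)]
cv2.imwrite('pics/cmp.png',np.hstack(I))
plan(place((451.06,-316.19,1.32),[(-87,0,14)])[0],1.32)
E
```

```text
clock: 5.3
eef_pos: [429.6, -398.2, 14.7]
tool_rot: [1.882, 1.568, -1.511]
force: [-2.6, -5.4, 2.2]
width: 85.3
t 5.4 tcp [ 429.6 -398.2   14.7] F [-1.5 -4.3  1.5] w 85.0 shift [ 0.007  0.022 -0.005] R [[0.0, -0.25, -0.97], [-0.0, -0.97, 0.25], [-1.0, 0.0, -0.0]]
spin 3.999103356112217 or -0.0008966438877829929
```

View pics/cmp.png

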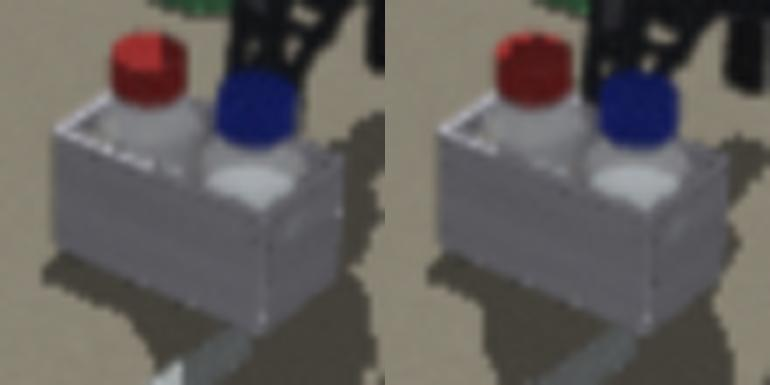

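```bash
python3 -m creep '[[[0.01,-0.02,0],0,0],[[0.01,-0.04,0],0,0],[[0.01,-0.05,0],0,0]]';python3 - <<'E'
from h import *
for n in['scene','wrist']:cv2.imwrite(f"pics/{n}7.png",cams.get_image(n))
I=[cv2.resize(cv2.imread(f'pics/scene{i}.png')[170:225,340:395],None,fx=7,fy=7,interpolation=2) for i in(2,7)]
cv2.imwrite('pics/cmp.png',np.hstack(I))
plan(place((451.06,-316.19,1.32),[(-87,0,14)])[0],1.32)
E
```

```text
clock: 5.7
eef_pos: [429.7, -397.8, 15.2]
tool_rot: [1.924, 1.562, -1.471]
force: [-6.6, -11.2, 10.4]
width: 85.3
t 5.8 tcp [ 429.7 -397.8   15.3] F [-6.2 -9.8  9.1] w 85.5 shift [ 0.013  0.026 -0.004] R [[0.0, -0.25, -0.97], [-0.01, -0.97, 0.25], [-1.0, 0.01, -0.0]]
spin 3.9957525411677 or -0.0042474588323000995
```

View pics/cmp.png

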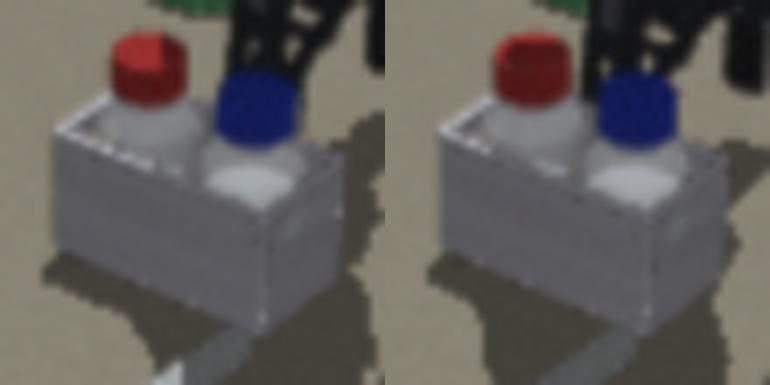

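View pics/wrist7.png

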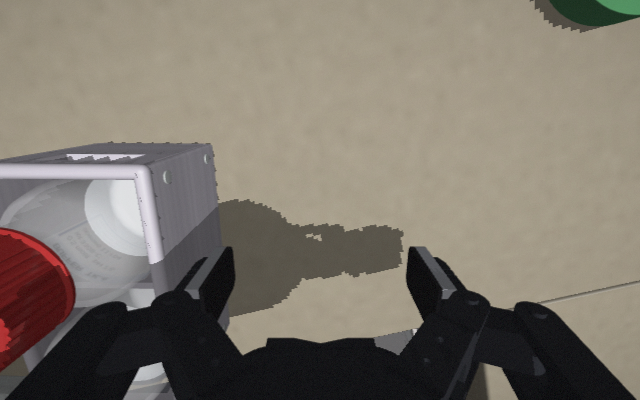

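```bash
python3 -m creep '[[[0,0.06,0],0,0],[[0,0.12,0],0,0],[[-0.03,0.12,0],0,0],[[-0.03,0.12,0],0,0]]';python3 - <<'E'
from h import *
plan(place((451.06,-316.19,1.32),[(-87,0,16)])[0],1.32)
E
```

```text
clock: 6.2
eef_pos: [428.8, -402.3, 16.3]
tool_rot: [-1.6, 1.57, 1.292]
force: [0.7, 0.7, -0.4]
width: 86.0
t 6.2 tcp [ 428.8 -402.3   16.3] F [ 0.7  0.7 -0.4] w 86.0 shift [ 0.003 -0.02  -0.002] R [[0.0, -0.25, -0.97], [0.0, -0.97, 0.25], [-1.0, -0.0, -0.0]]
spin -3.9987681919086904 or 0.0012318080913095338
```

```bash
python3 -m creep '[[[0,-0.03,0],0,0],[[0,-0.06,0],0,0],[[0,-0.08,0],0,0]]';python3 -m creep '[[[0,-0.01,0],0,0],[[0,-0.02,0],0,0]]';python3 -m creep '[[[0,-0.01,0],0,0],[[0,-0.02,0],0,0]]';python3 - <<'E'
from h import *
for n in['scene','wrist']:cv2.imwrite(f"pics/{n}8.png",cams.get_image(n))
I=[cv2.resize(cv2.imread(f'pics/scene{i}.png')[170:225,340:395],None,fx=7,fy=7,interpolation=2) for i in(2,8)]
cv2.imwrite('pics/cmp.png',np.hstack(I))
plan(place((451.06,-316.19,1.32),[(-87,0,16)])[0],1.32)
E
```

```text
clock: 6.5
eef_pos: [429.8, -397.9, 17.0]
tool_rot: [1.906, 1.566, -1.487]
force: [-4.5, -7.4, 4.5]
width: 85.2
clock: 6.7
eef_pos: [429.9, -397.5, 17.4]
tool_rot: [1.906, 1.564, -1.488]
force: [-5.0, -9.4, 6.8]
width: 84.9
clock: 6.9
eef_pos: [430.0, -397.1, 17.9]
tool_rot: [1.912, 1.562, -1.483]
force: [-5.6, -11.3, 7.6]
width: 85.2
t 7.0 tcp [ 429.9 -397.2   17.9] F [ -5.5 -10.3   6.7] w 85.6 shift [ 0.019  0.033 -0.004] R [[0.0, -0.25, -0.97], [-0.01, -0.97, 0.25], [-1.0, 0.01, -0.0]]
spin 3.9966275957682407 or -0.003372404231759285
```

View pics/cmp.png

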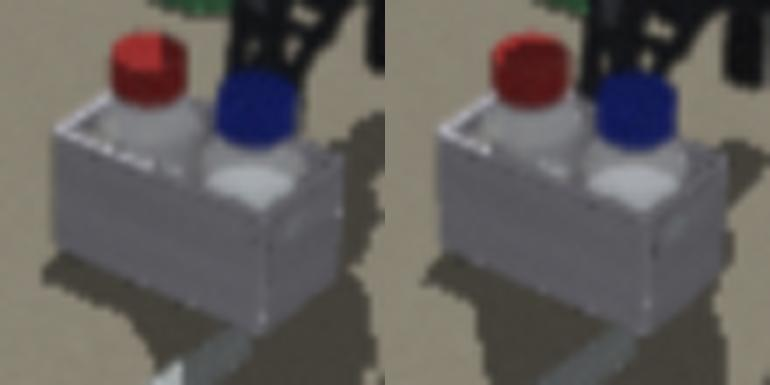

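```bash
python3 -m creep '[[[0,0.06,0],0,0],[[0,0.12,0],0,0],[[-0.1,0.3,0],0,0.3],[[-0.3,0.5,0],0,1],[[-0.3,0.5,0],0,1],[[-0.3,0.5,0],0,1]]';python3 - <<'E'
from h import *
plan(place((451.06,-316.19,1.32),[(-110,0,40)])[0],1.32+np.pi/2);print(np.round(readout.read_state()['qpos'],2))
E
```

```text
clock: 7.6
eef_pos: [419.2, -439.0, 46.1]
tool_rot: [-1.608, 1.569, 1.283]
force: [-0.4, 0.7, 0.4]
width: 27.8
t 7.6 tcp [ 419.2 -439.    46.1] F [-0.4  0.7  0.4] w 27.8 shift [ 0.061 -0.168 -0.004] R [[0.0, -0.25, -0.97], [0.0, -0.97, 0.25], [-1.0, -0.0, -0.0]]
spin 2.0005598550872836 or -1.9994401449127166
[ 0.68  0.82  0.13  1.78 -0.18  0.56 -0.9 ]
```

```bash
python3 -m creep '[[[0,0,0],-1,1],[[0,0,0],-1,1],[[0,0,0],-1,1],[[0,0,0],-1,1],[[0,0,0],-1,1],[[0,0,0],-1,1]]';python3 -m creep '[[[0,0,0],-1,1],[[0,0,0],-1,1],[[0,0,0],-1,1],[[0,0,0],-1,1],[[0,0,0],-1,1],[[0,0,0],-1,1],[[0,0,0],-1,1]]';python3 - <<'E'
from h import *
for n in['scene','wrist','top']:cv2.imwrite(f"pics/{n}9.png",cams.get_image(n))
c=K('top')
plan(place((451.06,-316.19,1.32),[(-45,0,33.5)])[0],1.32-np.pi/2);print(np.round(readout.read_state()['qpos'],2))
a=cv2.imread('pics/top9.png')[150:285,235:435];cv2.imwrite("pics/topz.png",cv2.resize(a,None,fx=4,fy=4,interpolation=cv2.INTER_CUBIC))
E
```

```text
clock: 8.2
eef_pos: [419.2, -437.3, 45.2]
tool_rot: [-1.928, 1.567, 1.752]
force: [-0.3, 0.2, -0.0]
width: 0.2
clock: 8.9
eef_pos: [419.0, -438.9, 45.8]
tool_rot: [-2.686, 1.569, 1.773]
force: [-0.0, -0.4, 0.2]
width: -0.2
t 9.05 tcp [ 419.1 -439.5   46.1] F [ 0.2  0.1 -0.1] w 0.0 shift [ 0.127  0.003 -0.824] R [[-0.0, 0.97, -0.25], [0.0, -0.25, -0.97], [-1.0, -0.0, -0.0]]
spin -0.002045402908020017 or 3.99795459709198
[ 0.93  0.83 -0.28  1.77  0.37  0.6   0.18]
```

View pics/topz.png

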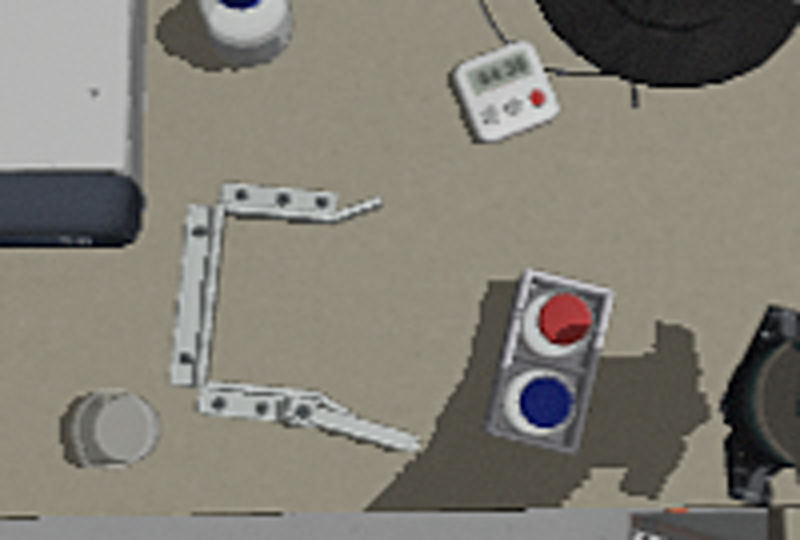

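View pics/wrist9.png

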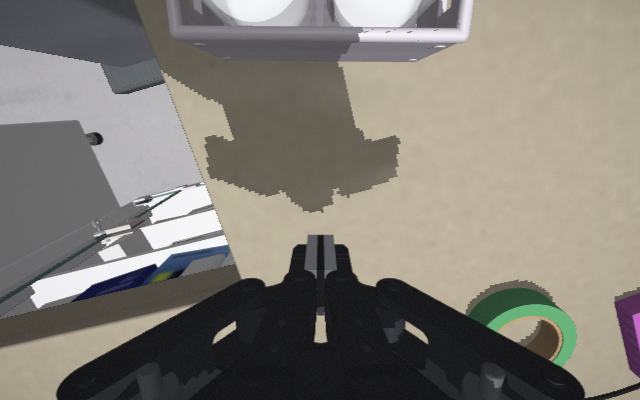

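```bash
python3 -m creep '[[[0.12,0,-0.2],0,1],[[0.12,0,-0.45],0,1],[[0.125,0,-0.65],0,1],[[0.125,0,-0.76],0,1],[[0.125,0,-0.81],0,1],[[0.125,0,-0.84],0,1],[[0.125,0,-0.86],0,1]]';python3 - <<'E'
from h import *
for n in['scene']:cv2.imwrite(f"pics/{n}10.png",cams.get_image(n))
I=[cv2.resize(cv2.imread(f'pics/scene{i}.png')[170:225,340:395],None,fx=7,fy=7,interpolation=2) for i in(9,10)]
cv2.imwrite('pics/cmp.png',np.hstack(I))
plan(place((451.06,-316.19,1.32),[(-41,0,33)])[0],1.32-np.pi/2)
E
```

```text
clock: 9.75
eef_pos: [440.0, -357.6, 33.9]
tool_rot: [0.261, 1.57, -1.562]
force: [0.0, -0.7, 0.1]
width: 0.1
t 9.8 tcp [ 440.1 -357.2   33.9] F [ 0.6  0.6 -1.6] w -0.1 shift [ 0.009  0.004 -0.014] R [[0.0, 0.97, -0.25], [-0.0, -0.25, -0.97], [-1.0, 0.0, 0.0]]
spin -0.0008616120545841494 or 3.999138387945416
```

View pics/cmp.png

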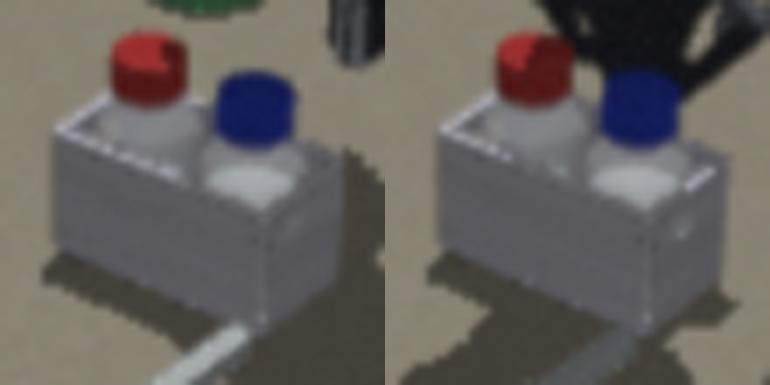

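```bash
python3 -m creep '[[[0.015,0,-0.01],0,1],[[0.015,0,-0.03],0,1],[[0.015,0,-0.05],0,1]]';python3 -m creep '[[[0,0,-0.02],0,1],[[0,0,-0.04],0,1]]';python3 -m creep '[[[0,0,-0.02],0,1],[[0,0,-0.04],0,1]]';python3 - <<'E'
from h import *
for n in['scene']:cv2.imwrite(f"pics/{n}11.png",cams.get_image(n))
I=[cv2.resize(cv2.imread(f'pics/scene{i}.png')[170:225,340:395],None,fx=7,fy=7,interpolation=2) for i in(9,11)]
cv2.imwrite('pics/cmp.png',np.hstack(I))
plan(place((451.06,-316.19,1.32),[(-41,0,33)])[0],1.32-np.pi/2)
E
```

```text
clock: 10.1
eef_pos: [440.7, -353.9, 32.4]
tool_rot: [0.043, 1.568, -1.78]
force: [-2.3, -7.1, 1.4]
width: -0.0
clock: 10.3
eef_pos: [441.2, -352.3, 32.8]
tool_rot: [0.167, 1.566, -1.658]
force: [-2.0, -8.3, 2.0]
width: -0.0
clock: 10.5
eef_pos: [442.5, -348.2, 32.9]
tool_rot: [0.257, 1.566, -1.567]
force: [-2.8, -7.4, 1.7]
width: -0.5
t 10.55 tcp [ 442.7 -347.7   32.9] F [-2.9 -6.2  0.8] w 0.3 shift [-0.001  0.003  0.084] R [[0.0, 0.97, -0.25], [-0.0, -0.25, -0.97], [-1.0, 0.0, 0.0]]
spin -0.0027893737722254554 or 3.9972106262277745
```

View pics/cmp.png

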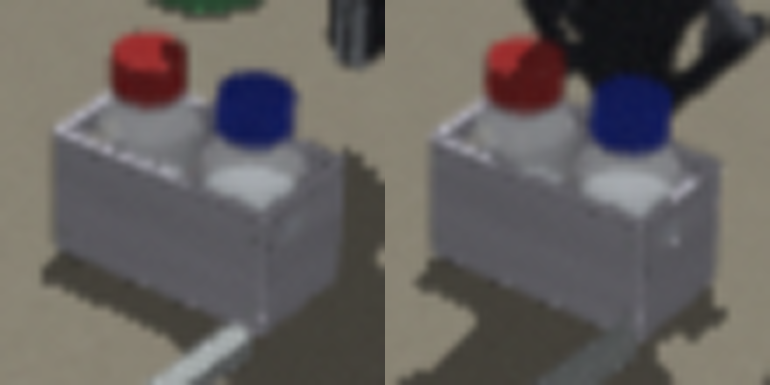

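```bash
python3 -m creep '[[[0,0,-0.03],0,1],[[0,0,-0.05],0,1],[[0,0,-0.08],0,1],[[0,0,-0.1],0,1],[[0,0,-0.13],0,1],[[0,0,-0.15],0,1],[[0,0,-0.18],0,1],[[0,0,-0.2],0,1],[[0,0,-0.23],0,1],[[0,0,-0.25],0,1],[[0,0,-0.28],0,1],[[0,0,-0.3],0,1]]';python3 - <<'E'
from h import *
for n in['scene','top']:cv2.imwrite(f"pics/{n}12.png",cams.get_image(n))
a=cv2.imread('pics/scene12.png')[165:290,280:420];b=cv2.imread('pics/top12.png')[175:275,235:395]
a=cv2.resize(a,None,fx=3,fy=3,interpolation=2);b=cv2.resize(b,(600,375),interpolation=2)
cv2.imwrite('pics/a12.png',a);cv2.imwrite('pics/b12.png',cv2.resize(cv2.imread('pics/top12.png')[160:275,255:415],(800,575),interpolation=2))
plan([0,0,33],1.32-np.pi/2)
E
```

```text
clock: 11.75
eef_pos: [450.1, -318.8, 32.8]
tool_rot: [0.26, 1.566, -1.564]
force: [-2.6, -8.3, 1.5]
width: -0.2
t 11.85 tcp [ 450.2 -318.4   32.8] F [-2.2 -6.8 -0.3] w -0.0 shift [-0.015 -5.155 -1.956] R [[-0.0, 0.97, -0.25], [-0.0, -0.25, -0.97], [-1.0, 0.0, 0.0]]
spin -0.0026379502333099243 or 3.99736204976669
```

View pics/a12.png

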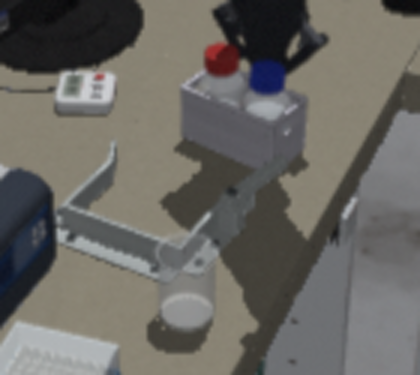

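View pics/b12.png

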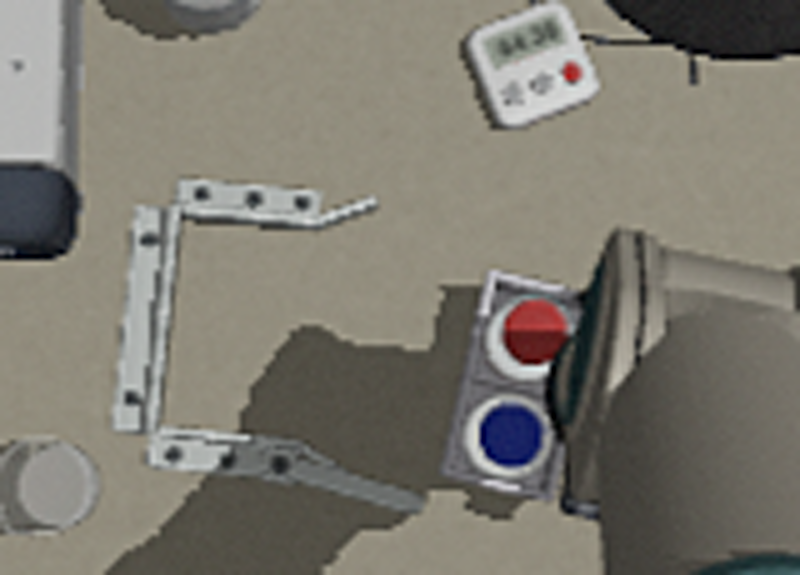

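```bash
cat >> h.py <<'E'
BAY=(498.9,-118.2,1.460)
def crate(uv,off,sc,idx):
    "idx 0 front+y(near),1 front-y(far),2 back far,3 back near"
    c=K('top');L=np.array([(30,56,65),(30,-56,65),(-30,-56,65),(-30,56,65)],float)[list(idx)]
    q=np.array(uv,float)/sc+off
    r=least_squares(lambda p:(proj(c,place(p,L))-q).ravel(),[450,-250,1.35],x_scale=[10,10,.1]);p=r.x
    _,t,_=tool();print('crate',p.round(3),'res',r.fun.round(1),'in bay',inv(BAY,[p]).round(1),round(p[2]-BAY[2],3),'tool in crate',inv(p,[t]).round(1),'tool in bay',inv(BAY,[t]).round(1))
    return p
E
python3 - <<'E'
from h import *
crate([(443,475),(492,270),(547,497)],[255,160],5,[0,1,3])
E
```

```text
crate [ 460.145 -279.718    1.306] res [-0.5 -0.5 -0.2 -0.3  0.7  0.7] in bay [[-164.8   20.7]] -0.154 tool in crate [[-39.9  -0.5]] tool in bay [[-204.4   26.3]]
```

```bash
python3 -m creep '[[[0,0,-0.03],0,1],[[0,0,-0.06],0,1],[[0,0,-0.09],0,1],[[0,0,-0.12],0,1],[[0,0,-0.15],0,1],[[0,0,-0.18],0,1],[[0,0,-0.21],0,1],[[0,0,-0.24],0,1],[[0,0,-0.27],0,1],[[0,0,-0.3],0,1],[[0,0,-0.33],0,1],[[0,0,-0.36],0,1],[[0,0,-0.39],0,1],[[0,0,-0.42],0,1],[[0,0,-0.45],0,1]]';python3 - <<'E'
from h import *
for n in['scene','top']:cv2.imwrite(f"pics/{n}13.png",cams.get_image(n))
cv2.imwrite('pics/b13.png',cv2.resize(cv2.imread('pics/top13.png')[160:275,255:415],(800,575),interpolation=2))
cv2.imwrite('pics/a13.png',cv2.resize(cv2.imread('pics/scene13.png')[165:290,280:420],(560,500),interpolation=2))
plan([0,0,33],1.32-np.pi/2)
E
```

```text
clock: 13.35
eef_pos: [461.2, -275.3, 32.8]
tool_rot: [0.163, 1.566, -1.661]
force: [-2.6, -7.5, 2.2]
width: -0.0
t 13.45 tcp [ 461.4 -274.5   32.7] F [-1.3 -6.6  0.6] w -0.1 shift [-0.012 -5.154 -1.504] R [[-0.0, 0.97, -0.25], [-0.0, -0.25, -0.97], [-1.0, 0.0, 0.0]]
spin -0.00260458746877481 or 3.997395412531225
```

View pics/b13.png

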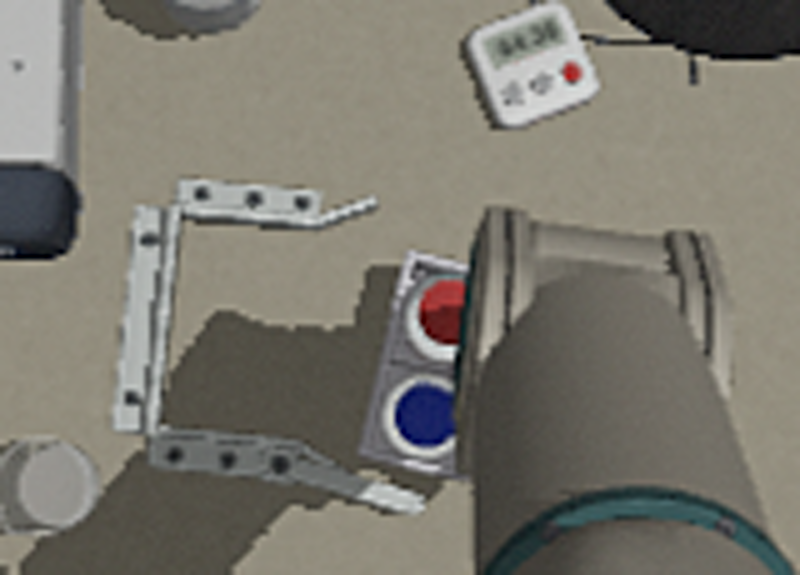

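View pics/a13.png

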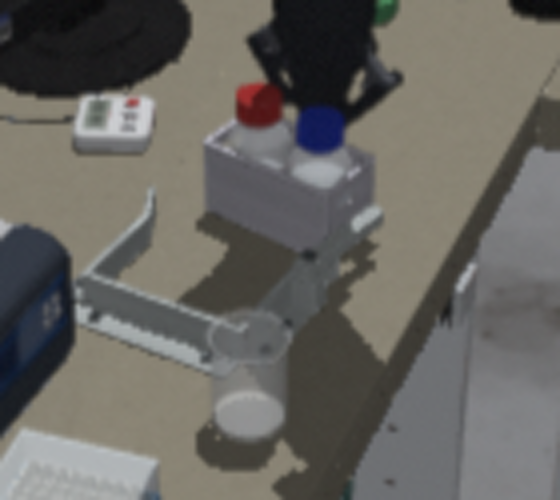

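Run:
```python
from h import *
crate([(360,453),(409,250),(460,476)],[255,160],5,[0,1,3])
```

```text
crate [ 471.873 -235.222    1.3  ] res [-0.9 -0.4 -0.2 -0.4  1.1  0.8] in bay [[-119.3   13.9]] -0.16 tool in crate [[-40.7  -0.4]] tool in bay [[-159.5   20. ]]
```

```bash
python3 -m creep '[[[0,0,-0.03],0,1],[[0,0,-0.06],0,1],[[0,0,-0.09],0,1],[[0,0,-0.12],0,1],[[0,0,-0.15],0,1],[[0,0,-0.18],0,1],[[0,0,-0.21],0,1],[[0,0,-0.24],0,1],[[0,0,-0.27],0,1],[[0,0,-0.3],0,1],[[0,0,-0.33],0,1],[[0,0,-0.36],0,1]]';python3 - <<'E'
from h import *
for n in['scene','top','wrist']:cv2.imwrite(f"pics/{n}14.png",cams.get_image(n))
cv2.imwrite('pics/b14.png',cv2.resize(cv2.imread('pics/top14.png')[160:275,255:415],(800,575),interpolation=2))
cv2.imwrite('pics/a14.png',cv2.resize(cv2.imread('pics/scene14.png')[165:290,280:420],(672,600),interpolation=2))
plan([0,0,33],1.32-np.pi/2)
E
```

```text
clock: 14.65
eef_pos: [470.1, -240.9, 32.8]
tool_rot: [0.16, 1.566, -1.664]
force: [-2.3, -12.1, 3.1]
width: 0.3
t 14.8 tcp [ 470.3 -240.7   32.8] F [-1.8 -8.5  1.3] w -0.1 shift [-0.013 -5.157 -1.149] R [[-0.0, 0.97, -0.25], [-0.0, -0.25, -0.97], [-1.0, 0.0, 0.0]]
spin -0.0036858354188551894 or 3.996314164581145
```

View pics/b14.png

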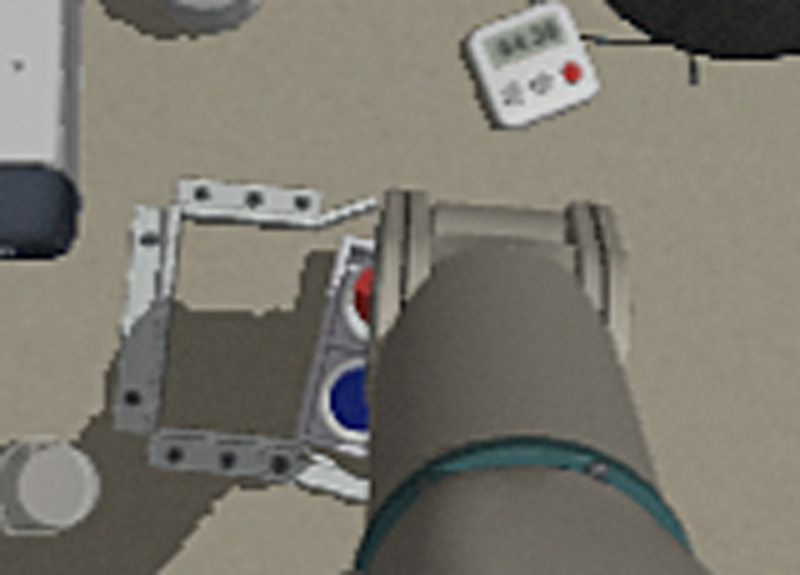

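View pics/a14.png

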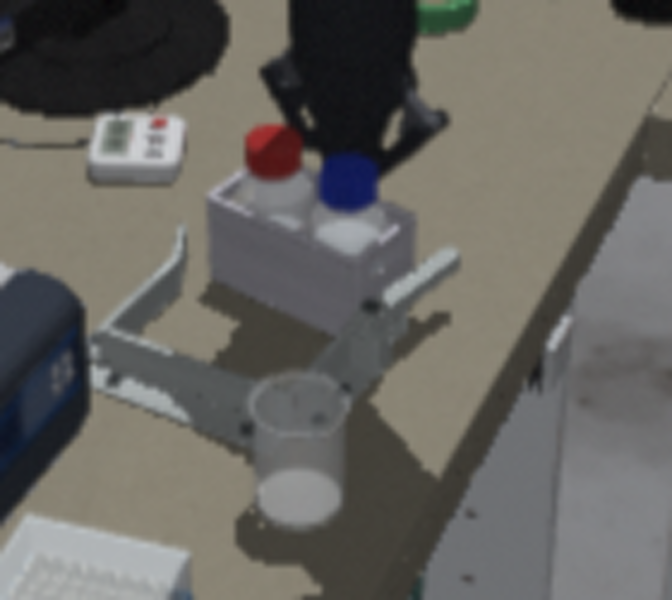

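View pics/wrist14.png

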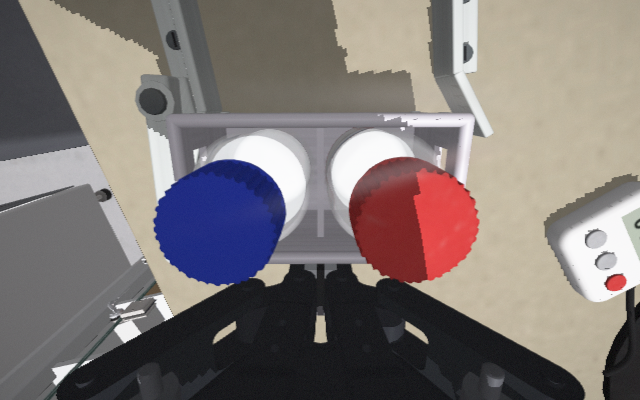

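Run:
```python
from h import *
p=crate([(299,440),(342,238)],[255,160],5,[0,1])
print(inv(BAY,place(p,[(30,56,0),(30,-56,0),(-30,56,0),(-30,-56,0)])).round(1))
# wrist: corners of rim
w=K('wrist');W=unproj(w,[(175,118),(472,118)],65);print(inv(BAY,W).round(1))
```

```text
crate [ 479.395 -202.919    1.348] res [-0.1  0.3  0.1 -0.3] in bay [[-86.4  10. ]] -0.112 tool in crate [[-38.8   0.5]] tool in bay [[-124.9   14.9]]
[[ -50.3   62.3]
 [ -62.8  -49. ]
 [-109.9   69. ]
 [-122.4  -42.3]]
[[-47.6  56.9]
 [-63.  -50.6]]
```

```bash
cat >> h.py <<'E'
def carry(targets):
    "targets: crate pose in bay (x,y,yaw) with tool flush at crate (-41,yo)"
    s,p,R=tool();yaw0=np.arctan2(-R[1,2],-R[0,2])
    for x,y,a,yo in targets:
        w=place((x,y,a),[(-41,yo,0)])[0];W=place(BAY,[w])[0];W[2]=p[2]
        print((R.T@(W-p)/100).round(3),'spin',round(-((BAY[2]+a)-yaw0)/(np.pi/4),3))
E
python3 - <<'E'
from h import *
_,p,R=tool();print('tool yaw in bay',np.arctan2(-R[1,2],-R[0,2])-BAY[2])
carry([(-86.4,9,-.14,0),(-72,4,-.1,0),(-60,1,-.06,0),(-45,-0.5,-.03,0),(-30,0,0,0)])
E
```

```text
tool yaw in bay -0.1428948779615018
[0.    0.004 0.021] spin -0.004
[-0.001  0.05  -0.129] spin -0.055
[-0.001  0.079 -0.253] spin -0.106
[-0.002  0.085 -0.405] spin -0.144
[-0.002  0.07  -0.555] spin -0.182
```

Steer slightly toward −y of the bay and turn the crate square while advancing, in a first half.

```bash
python3 -m creep '[[[0,0.01,-0.02],-0.01,1],[[0,0.02,-0.05],-0.02,1],[[0,0.03,-0.07],-0.03,1],[[0,0.04,-0.1],-0.04,1],[[0,0.05,-0.13],-0.055,1],[[0,0.055,-0.15],-0.065,1],[[0,0.06,-0.18],-0.075,1]]';python3 - <<'E'
from h import *
for n in['scene','wrist','top']:cv2.imwrite(f"pics/{n}15.png",cams.get_image(n))
cv2.imwrite('pics/a15.png',cv2.resize(cv2.imread('pics/scene15.png')[165:290,280:420],(672,600),interpolation=2))
_,p,R=tool();print('tool in bay',inv(BAY,[p]).round(1),np.arctan2(-R[1,2],-R[0,2])-BAY[2])
E
```

```text
clock: 15.5
eef_pos: [479.7, -224.6, 32.6]
tool_rot: [-0.223, 1.566, -1.988]
force: [-2.1, -9.1, 2.0]
width: 0.3
tool in bay [[-107.    7.]] -0.0834222962820863
```

View pics/a15.png

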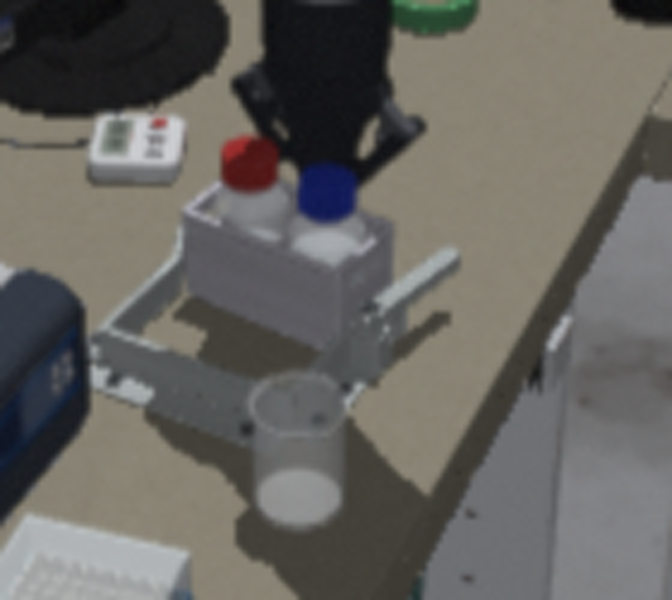

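View pics/wrist15.png

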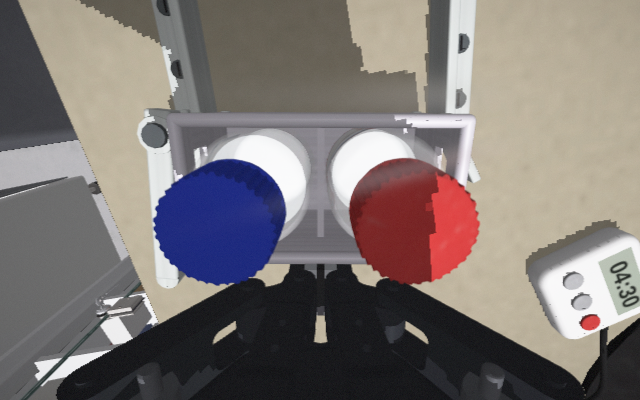

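Run:
```python
from h import *
carry([(-66,3.6,-.083,0),(-50,1,-.05,0),(-38,0.3,-.02,0),(-25,0,0,0)])
```

```text
[-0.    -0.    -0.002] spin -0.001
[-0.001  0.026 -0.163] spin -0.043
[-0.001  0.035 -0.284] spin -0.081
[-0.002  0.036 -0.415] spin -0.106
```

```bash
python3 -m creep '[[[0,0.005,-0.03],-0.01,1],[[0,0.01,-0.06],-0.015,1],[[0,0.015,-0.09],-0.025,1],[[0,0.02,-0.12],-0.03,1],[[0,0.025,-0.15],-0.04,1],[[0,0.028,-0.18],-0.05,1],[[0,0.03,-0.21],-0.06,1],[[0,0.033,-0.24],-0.07,1]]';python3 - <<'E'
from h import *
for n in['scene','wrist','top']:cv2.imwrite(f"pics/{n}16.png",cams.get_image(n))
cv2.imwrite('pics/a16.png',cv2.resize(cv2.imread('pics/scene16.png')[165:290,280:420],(672,600),interpolation=2))
_,p,R=tool();print('tool in bay',inv(BAY,[p]).round(1),np.arctan2(-R[1,2],-R[0,2])-BAY[2])
E
```

```text
clock: 16.45
eef_pos: [488.2, -201.6, 32.7]
tool_rot: [-0.03, 1.566, -1.74]
force: [-1.3, -8.2, 1.4]
width: -0.1
tool in bay [[-83.4   1.2]] -0.028504296878656632
```

View pics/a16.png

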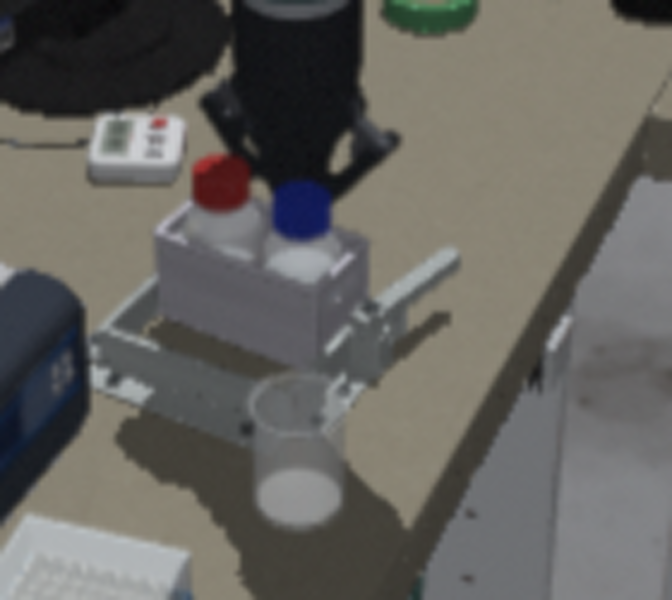

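View pics/wrist16.png

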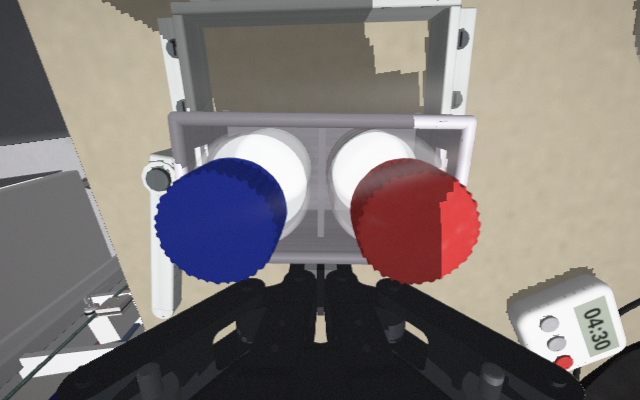

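```bash
python3 -m creep '[[[0,0.003,-0.03],-0.008,1],[[0,0.005,-0.06],-0.016,1],[[0,0.007,-0.09],-0.024,1],[[0,0.008,-0.12],-0.03,1],[[0,0.009,-0.15],-0.036,1],[[0,0.009,-0.18],-0.036,1],[[0,0.009,-0.21],-0.036,1],[[0,0.009,-0.24],-0.036,1],[[0,0.009,-0.27],-0.036,1],[[0,0.009,-0.3],-0.036,1]]';python3 - <<'E'
from h import *
for n in['scene','wrist','top']:cv2.imwrite(f"pics/{n}17.png",cams.get_image(n))
cv2.imwrite('pics/a17.png',cv2.resize(cv2.imread('pics/scene17.png')[165:290,280:420],(672,600),interpolation=2))
s,p,R=tool();print(s['force'],'tool in bay',inv(BAY,[p]).round(1),np.arctan2(-R[1,2],-R[0,2])-BAY[2])
E
```

```text
clock: 17.6
eef_pos: [493.7, -171.9, 32.7]
tool_rot: [0.084, 1.566, -1.599]
force: [-0.2, -7.6, 2.1]
width: 0.0
[-0.33213753 -6.26165047  0.25156448] tool in bay [[-53.2  -0.8]] -0.00011903237339971895
```

View pics/a17.png

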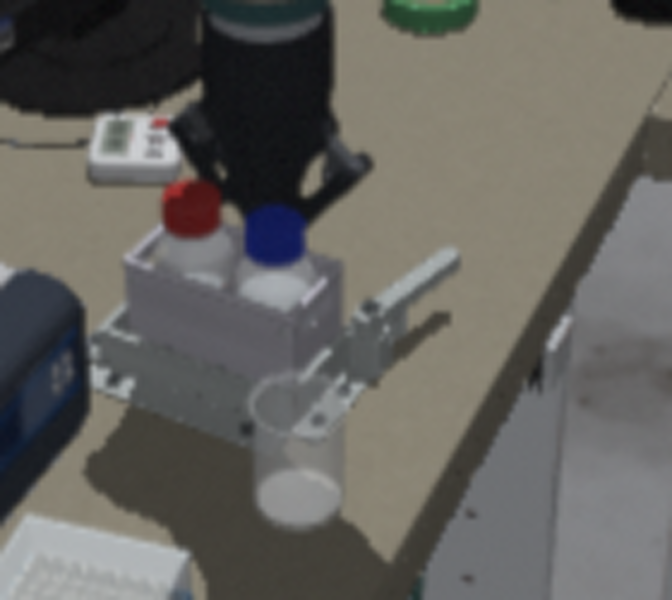

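View pics/wrist17.png

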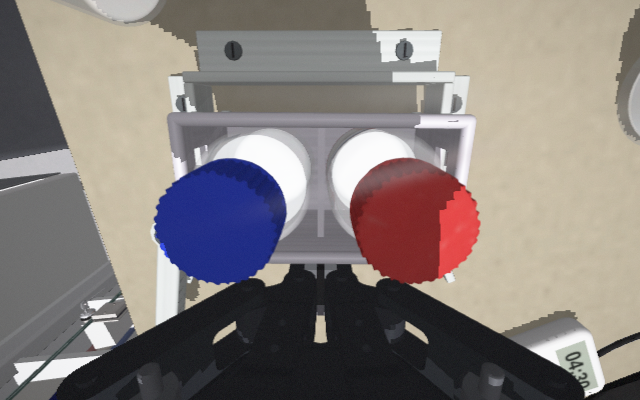

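```bash
python3 -m creep '[[[0,0,-0.02],0,1],[[0,0,-0.04],0,1],[[0,0,-0.06],0,1],[[0,0,-0.08],0,1]]';python3 -m creep '[[[0,0,-0.01],0,1],[[0,0,-0.02],0,1]]';python3 -m creep '[[[0,0,-0.01],0,1],[[0,0,-0.015],0,1]]';python3 - <<'E'
from h import *
s,p,R=tool();print(s['force'],'tool in bay',inv(BAY,[p]).round(1))
E
```

```text
clock: 18.15
eef_pos: [494.5, -164.0, 32.7]
tool_rot: [0.07, 1.566, -1.613]
force: [-0.9, -8.2, 2.1]
width: -0.0
clock: 18.35
eef_pos: [494.8, -162.0, 32.7]
tool_rot: [0.07, 1.566, -1.612]
force: [-2.0, -8.4, 1.9]
width: 0.1
clock: 18.55
eef_pos: [494.9, -160.5, 32.7]
tool_rot: [0.059, 1.567, -1.623]
force: [-0.6, -9.2, 0.5]
width: -0.4
[-0.63570588 -9.19775816  0.54648005] tool in bay [[-42.4  -0.7]]
```

```bash
python3 -m creep '[[[0,0,-0.01],0,1],[[0,0,-0.015],0,1]]';python3 -m creep '[[[0,0,-0.01],0,1],[[0,0,-0.015],0,1]]';python3 - <<'E'
from h import *
for n in['scene','wrist','top']:cv2.imwrite(f"pics/{n}18.png",cams.get_image(n))
cv2.imwrite('pics/a18.png',cv2.resize(cv2.imread('pics/scene18.png')[165:290,280:420],(672,600),interpolation=2))
s,p,R=tool();print(s['force'],'tool in bay',inv(BAY,[p]).round(1))
E
```

```text
clock: 18.75
eef_pos: [495.0, -159.0, 32.7]
tool_rot: [0.038, 1.567, -1.644]
force: [-1.6, -7.9, 1.9]
width: -0.2
clock: 18.95
eef_pos: [495.2, -157.5, 32.7]
tool_rot: [0.043, 1.567, -1.64]
force: [-1.3, -8.9, 2.0]
width: -0.1
[-0.71658737 -6.90273579  0.79014449] tool in bay [[-39.4  -0.6]]
```

View pics/a18.png

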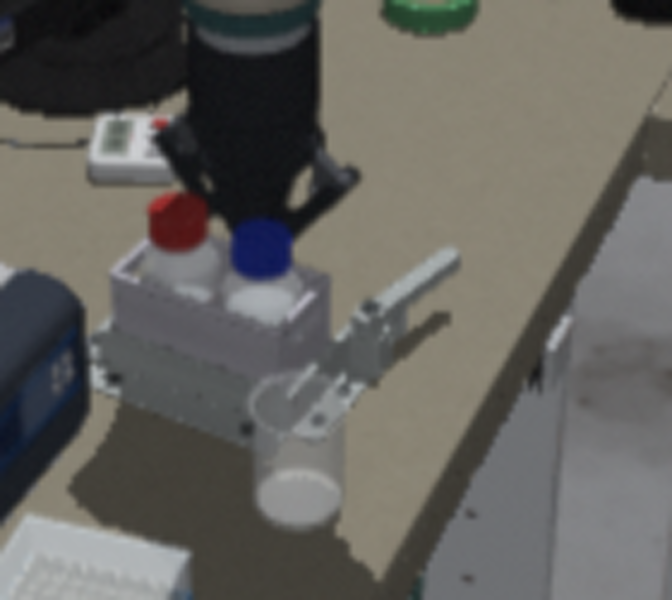

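View pics/wrist18.png

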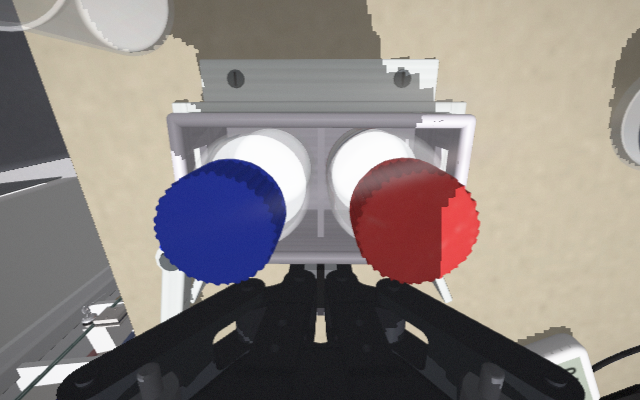

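```bash
for i in 1; do python3 -m creep '[[[0,0,-0.01],0,1],[[0,0,-0.015],0,1]]'; done; python3 -m creep '[[[0,0,-0.01],0,1],[[0,0,-0.015],0,1]]'
```

```text
clock: 19.3
eef_pos: [495.4, -157.2, 32.7]
tool_rot: [0.079, 1.565, -1.605]
force: [-1.3, -11.6, 1.1]
width: -0.0
clock: 19.5
eef_pos: [495.5, -157.1, 32.8]
tool_rot: [0.096, 1.564, -1.588]
force: [0.6, -13.8, 1.4]
width: -0.2
```

```bash
python3 -m creep '[[[0,0,-0.01],0,1],[[0,0,-0.015],0,1],[[0,0,-0.015],0,1]]'; python3 -m creep '[[[0,0,0.03],0,1],[[0,0,0.06],0,1],[[0,0,0.12],0,1],[[0,0,0.25],0,1],[[-0.1,0,0.5],0,1],[[-0.3,0,0.8],0,1],[[-0.6,0,1],0,1],[[-1,0,1],0,1],[[-1,0,1],0,1],[[-1,0,1],0,1]]'
python3 - <<'E'
from h import *
for n in['scene','wrist','top']:cv2.imwrite(f"pics/{n}19.png",cams.get_image(n))
cv2.imwrite('pics/a19.png',cv2.resize(cv2.imread('pics/scene19.png')[165:290,280:420],(672,600),interpolation=2))
cv2.imwrite('pics/b19.png',cv2.resize(cv2.imread('pics/top19.png')[160:275,255:415],(800,575),interpolation=2))
s,p,R=tool();print(s['clock'],p,inv(BAY,[p]),s['force'],np.round(s['qpos'],2),'piv',place(BAY,[(-41,74.5,35)]))
E
```

```text
clock: 19.8
eef_pos: [495.5, -157.0, 32.9]
tool_rot: [0.073, 1.562, -1.612]
force: [0.3, -16.2, 1.6]
width: 0.1
clock: 20.8
eef_pos: [485.5, -249.1, 133.1]
tool_rot: [1.393, 1.569, -0.287]
force: [-0.5, 0.1, 0.0]
width: -0.3
20.95 [ 484.33734559 -247.96731403  131.16680529] [[-1.30581818e+02  1.25018171e-01]] [-0.28891946 -0.13961786 -0.19121556] [ 0.63  0.63 -0.32  1.9   0.31  0.66  0.01] piv [[ 420.32344595 -150.7111543    35.        ]]
```

View pics/a19.png

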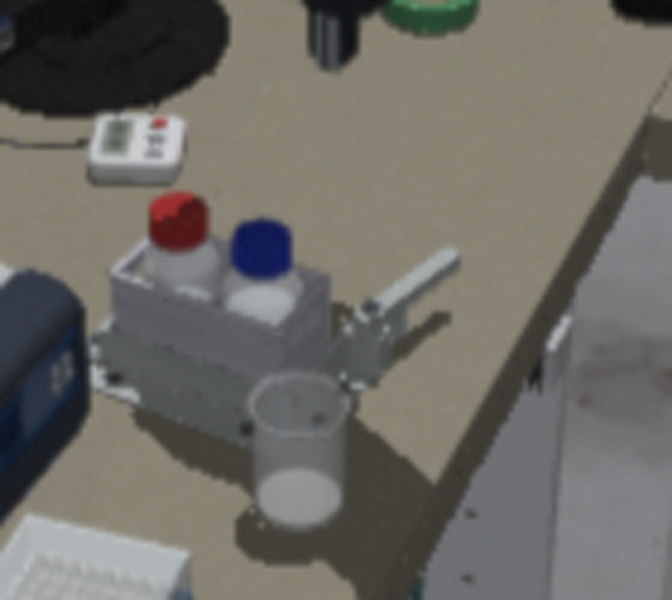

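View pics/wrist19.png

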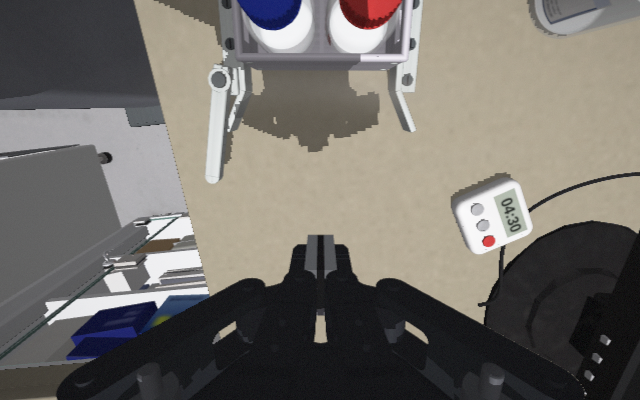

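View pics/b19.png

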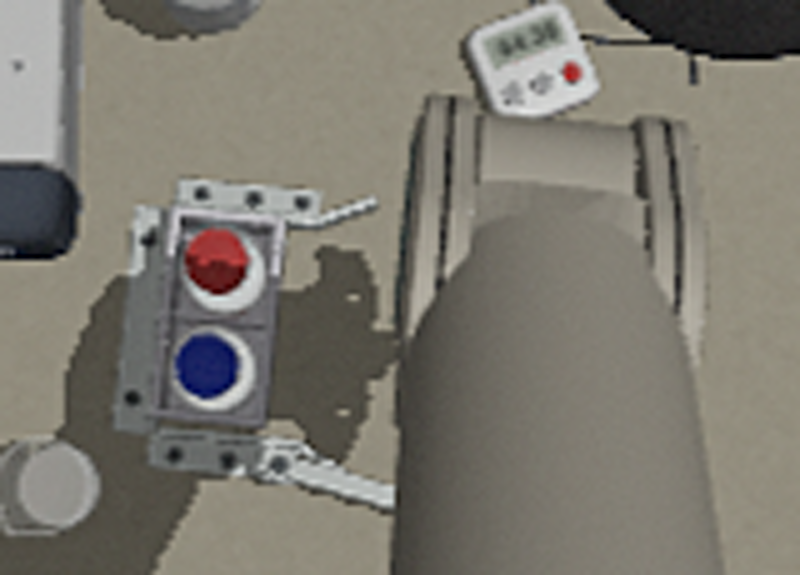

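Run:
```python
from h import *
crate([(158,413),(176,212),(289,222),(266,426)],[255,160],5,[0,1,2,3])
s,p,R=tool()
W=place(BAY,[(-96,122,0)])[0]
for z in(131,33):
    W[2]=z;print(W.round(),(R.T@(W-p)/100).round(3))
w=K('wrist');T=unproj(w,[(212,178),(219,78)],41);b=inv(BAY,T);print('catch tip,piv in bay',b.round(1)); d=b[0]-[-41,74.5];print('a',np.arctan2(-d[0],-d[1]))
```

```text
crate [ 497.942 -121.282    1.461] res [-0.6  0.8  0.3 -0.6 -0.1 -0.5  0.3  0.3] in bay [[-3.2  0.6]] 0.001 tool in crate [[-127.4   -0.4]] tool in bay [[-1.306e+02  1.000e-01]]
[ 367. -200.  131.] [ 0.005 -1.218 -0.35 ]
[ 367. -200.   33.] [ 0.985 -1.215 -0.349]
catch tip,piv in bay [[-113.5   88.1]
 [ -37.3   75. ]]
a 1.7564147999567954
```

Run:
```python
import cv2,numpy as np
a=cv2.resize(cv2.imread('pics/top19.png')[195:255,275:325],None,fx=9,fy=9,interpolation=2)
b=cv2.imread('pics/wrist18.png')[50:140,150:500];b=cv2.resize(b,(800,206),interpolation=2)
cv2.imwrite('pics/z1.png',a);cv2.imwrite('pics/z2.png',b)
```

```text
(no output)
```

View pics/z1.png

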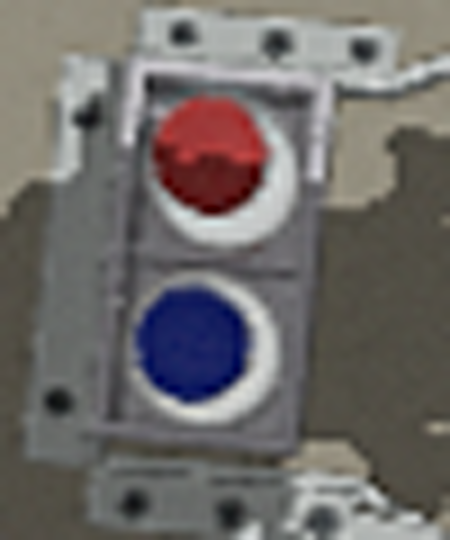

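View pics/z2.png

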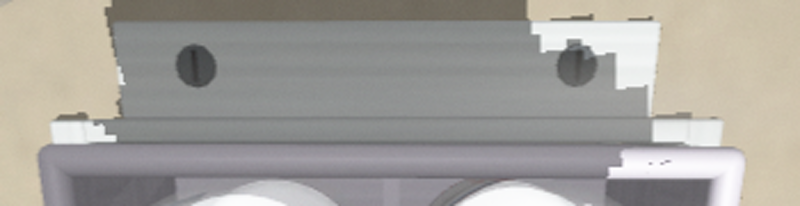

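```bash
python3 -m creep '[[[0,-0.3,0],0,1],[[0,-0.6,0],0,1],[[0,-0.9,0],0,1],[[0,-1,0],0,1],[[0,-1,0],0,1]]'
python3 - <<'E'
from h import *
s,p,R=tool()
W=place(BAY,[(-96,122,0)])[0]
for z in(131,33):
    W[2]=z;print(p,(R.T@(W-p)/100).round(3))
E
```

```text
clock: 21.45
eef_pos: [384.4, -237.4, 131.7]
tool_rot: [-1.847, 1.568, 2.757]
force: [1.4, 0.5, -0.4]
width: 0.5
[ 384.40422374 -237.38997645  131.718545  ] [ 0.008 -0.213 -0.352]
[ 384.40422374 -237.38997645  131.718545  ] [ 0.988 -0.211 -0.351]
```

```bash
python3 -m creep '[[[0,-0.21,-0.15],0,1],[[0,-0.21,-0.35],0,1],[[0.1,-0.21,-0.35],0,1],[[0.4,-0.21,-0.35],0,1],[[0.7,-0.21,-0.35],0,1],[[0.9,-0.21,-0.35],0,1],[[0.98,-0.21,-0.35],0,1],[[0.98,-0.21,-0.35],0,1]]'
python3 - <<'E'
from h import *
for n in['scene','wrist']:cv2.imwrite(f"pics/{n}20.png",cams.get_image(n))
cv2.imwrite('pics/a20.png',cv2.resize(cv2.imread('pics/scene20.png')[165:290,280:420],(672,600),interpolation=2))
s,p,R=tool();print(p,s['force'],inv(BAY,[p]))
yaw=np.arctan2(-R[1,2],-R[0,2])-BAY[2];print('yaw',yaw)
for a in np.arange(1.7,-0.11,-0.2):
    u=np.array([-np.sin(a),-np.cos(a)]);n=np.array([-np.cos(a),np.sin(a)])
    d=6+15*abs(np.sin(a))+11*abs(np.cos(a));r=55-7*(1.7-a)/1.7
    q=np.array([-41,74.5])+r*u+d*n;W=place(BAY,[(q[0],q[1],33)])[0]
    print(round(a,2),q.round(1),(R.T@(W-p)/100).round(3))
E
```

```text
clock: 22.25
eef_pos: [369.6, -200.5, 32.2]
tool_rot: [-2.611, 1.568, 1.994]
force: [0.8, 0.2, -0.3]
width: 0.3
[ 369.65672746 -200.87129921   33.74903721] [0.3718058  0.01458858 0.76997072] [[-96.45478904 119.30985241]]
yaw 0.0026658346999177684
1.7 [-92.7 103.7] [ 0.008  0.156 -0.037]
1.5 [-96.6  92.4] [0.008 0.27  0.002]
1.3 [-98.7  82.8] [0.008 0.365 0.023]
1.1 [-98.9  72.4] [0.008 0.469 0.025]
0.9 [-96.8  61.6] [0.008 0.577 0.005]
0.7 [-92.2  51.1] [ 0.008  0.682 -0.041]
0.5 [-85.   41.5] [ 0.008  0.778 -0.112]
0.3 [-75.6  33.7] [ 0.008  0.857 -0.207]
0.1 [-64.2  28.2] [ 0.008  0.912 -0.32 ]
-0.1 [-54.6  25.3] [ 0.008  0.941 -0.416]
```

View pics/a20.png

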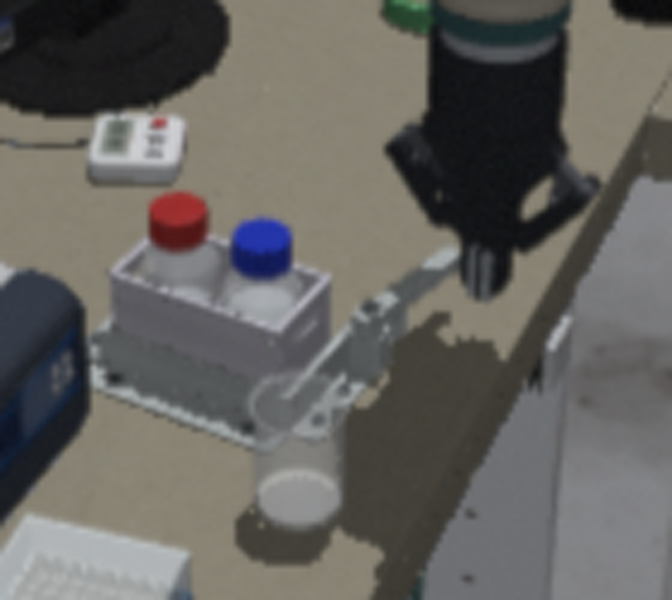

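View pics/wrist20.png

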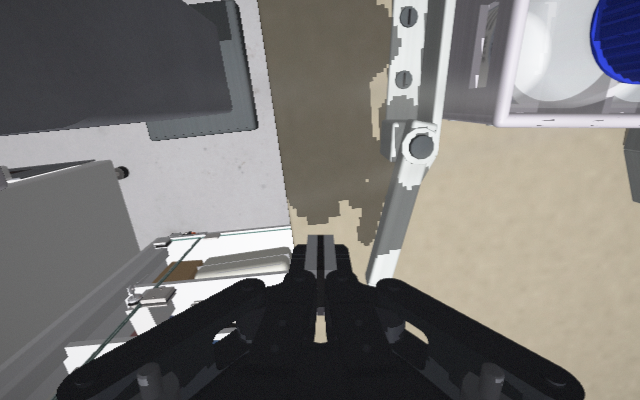

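```bash
python3 -m creep '[[[0,0.08,-0.02],0,1],[[0,0.16,-0.02],0,1],[[0,0.22,0],0,1],[[0,0.27,0],0,1],[[0,0.32,0.01],0,1],[[0,0.37,0.02],0,1],[[0,0.42,0.025],0,1],[[0,0.47,0.025],0,1],[[0,0.52,0.015],0,1],[[0,0.58,0.005],0,1]]'
python3 - <<'E'
from h import *
for n in['scene','wrist']:cv2.imwrite(f"pics/{n}21.png",cams.get_image(n))
cv2.imwrite('pics/a21.png',cv2.resize(cv2.imread('pics/scene21.png')[165:290,280:420],(672,600),interpolation=2))
s,p,R=tool();print(p,s['force'],inv(BAY,[p]))
for a in np.arange(0.9,-0.16,-0.1):
    u=np.array([-np.sin(a),-np.cos(a)]);n=np.array([-np.cos(a),np.sin(a)])
    d=6+15*abs(np.sin(a))+11*abs(np.cos(a));r=55-7*(1.7-a)/1.7
    q=np.array([-41,74.5])+r*u+d*n;W=place(BAY,[(q[0],q[1],33)])[0]
    print(round(a,2),q.round(1),(R.T@(W-p)/100).round(3))
E
```

```text
clock: 23.35
eef_pos: [426.2, -207.0, 34.3]
tool_rot: [-1.918, 1.57, 2.687]
force: [-1.8, 3.2, 2.6]
width: -0.2
[ 427.66418987 -207.21728704   34.33181285] [0.15111693 1.28978074 2.51354413] [[-96.34799322  60.95639621]]
0.9 [-96.8  61.6] [ 0.013 -0.007  0.004]
0.8 [-94.8  56.3] [ 0.013  0.047 -0.015]
0.7 [-92.2  51.1] [ 0.013  0.099 -0.041]
0.6 [-88.9  46.1] [ 0.014  0.148 -0.074]
0.5 [-85.   41.5] [ 0.014  0.195 -0.112]
0.4 [-80.6  37.3] [ 0.014  0.237 -0.157]
0.3 [-75.6  33.7] [ 0.014  0.274 -0.207]
0.2 [-70.1  30.6] [ 0.014  0.305 -0.262]
0.1 [-64.2  28.2] [ 0.014  0.329 -0.321]
0.0 [-58.   26.5] [ 0.014  0.346 -0.382]
-0.1 [-54.6  25.3] [ 0.014  0.358 -0.416]
```

View pics/a21.png

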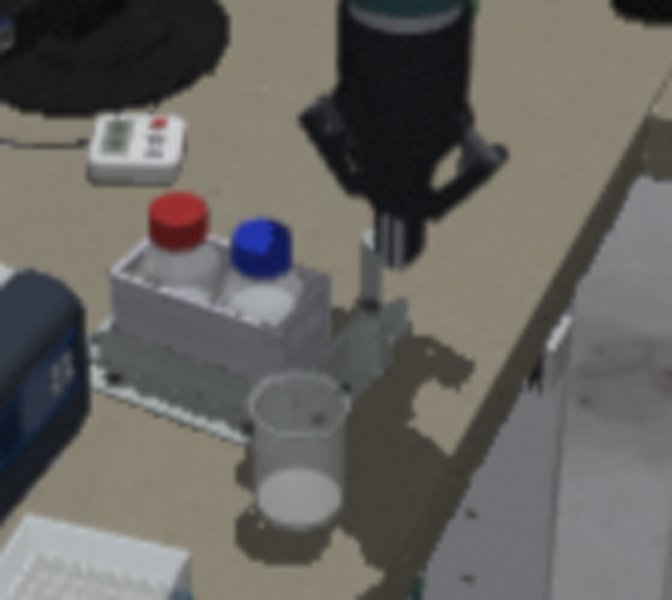

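View pics/wrist21.png

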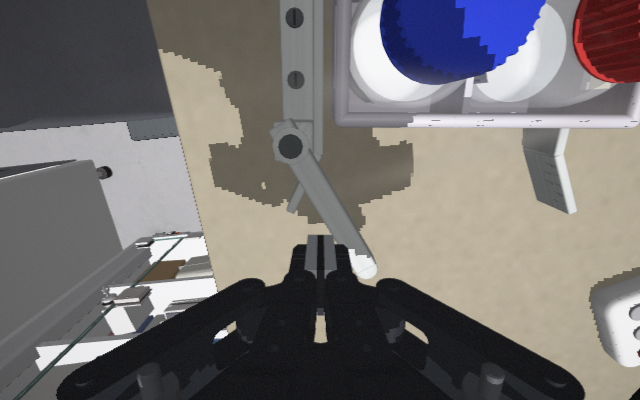

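```bash
python3 -m creep '[[[0.005,0.02,0],0,1],[[0.01,0.05,-0.015],0,1],[[0.01,0.1,-0.04],0,1],[[0.01,0.15,-0.075],0,1],[[0.01,0.195,-0.11],0,1],[[0.01,0.24,-0.155],0,1],[[0.01,0.275,-0.205],0,1],[[0.01,0.305,-0.26],0,1],[[0.01,0.33,-0.32],0,1],[[0.01,0.345,-0.36],0,1],[[0.01,0.345,-0.38],0,1]]'
python3 - <<'E'
from h import *
for n in['scene','wrist']:cv2.imwrite(f"pics/{n}22.png",cams.get_image(n))
cv2.imwrite('pics/a22.png',cv2.resize(cv2.imread('pics/scene22.png')[165:290,280:420],(672,600),interpolation=2))
s,p,R=tool();print(p,s['force'],inv(BAY,[p]))
E
```

```text
clock: 24.55
eef_pos: [465.4, -172.8, 33.4]
tool_rot: [1.93, 1.57, 0.252]
force: [1.4, -0.6, 0.2]
width: -0.0
[ 465.18233435 -172.89351224   33.4194722 ] [ 0.65590175 -0.34902701 -0.95225835] [[-58.08630636  27.46347157]]
```

View pics/a22.png

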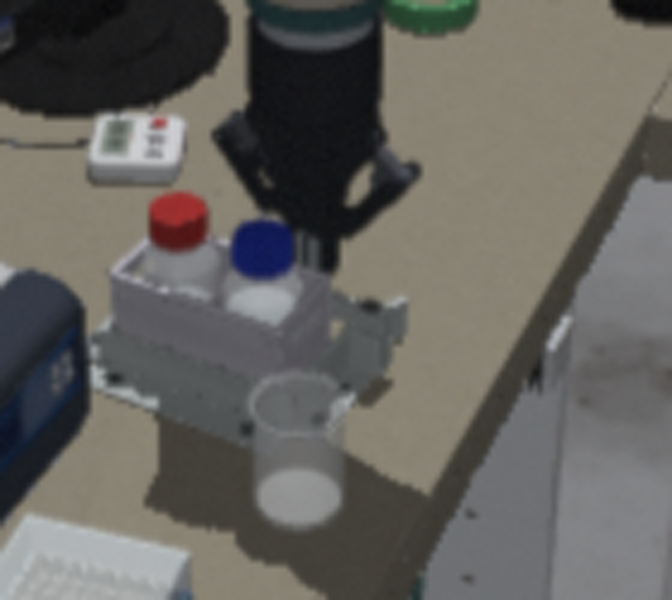

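View pics/wrist22.png

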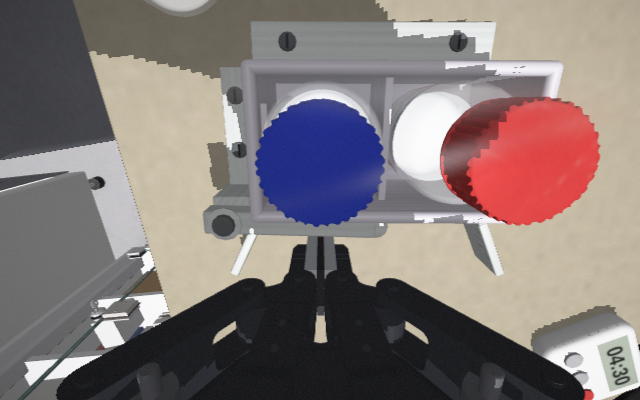

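```bash
python3 -m creep '[[[0,0,-0.01],0,1],[[0,0,-0.02],0,1]]';python3 -m creep '[[[0,0,-0.01],0,1],[[0,0,-0.02],0,1]]';python3 -m creep '[[[0,0,-0.01],0,1],[[0,0,-0.02],0,1]]'
```

```text
clock: 24.85
eef_pos: [465.1, -171.7, 33.4]
tool_rot: [1.062, 1.57, -0.618]
force: [0.9, -0.8, -0.7]
width: -0.0
clock: 25.05
eef_pos: [465.2, -170.9, 33.4]
tool_rot: [0.065, 1.569, -1.615]
force: [0.2, -6.0, -0.2]
width: -0.1
clock: 25.25
eef_pos: [465.2, -170.7, 33.5]
tool_rot: [-0.035, 1.567, -1.717]
force: [0.2, -9.5, -0.4]
width: 0.0
```

```bash
python3 -m creep '[[[0,0,0.05],0,1],[[0,0,0.15],0,1],[[0,0,0.4],0,1],[[-0.3,0,0.8],0,1],[[-0.7,0,1],0,1],[[-1,0,1],0,1],[[-1,0,1],0,1]]';python3 -m creep '[[[-0.5,-0.3,0.6],0,1],[[-0.7,-0.3,1],0,1],[[-0.7,-0.3,1],0,1],[[-0.7,-0.3,1],0,1],[[-0.7,-0.3,1],0,1]]'
python3 - <<'E'
from h import *
for n in['scene','wrist','top']:cv2.imwrite(f"pics/{n}23.png",cams.get_image(n))
cv2.imwrite('pics/a23.png',cv2.resize(cv2.imread('pics/scene23.png')[165:290,280:420],(672,600),interpolation=2))
cv2.imwrite('pics/b23.png',cv2.resize(cv2.imread('pics/top23.png')[160:275,255:415],(800,575),interpolation=2))
s,p,R=tool();print(p,s['force'])
E
```

```text
clock: 25.95
eef_pos: [456.6, -268.7, 136.8]
tool_rot: [1.339, 1.564, -0.343]
force: [1.0, 0.9, -0.8]
width: -0.1
clock: 26.45
eef_pos: [413.4, -362.5, 202.6]
tool_rot: [-2.735, 1.569, 1.869]
force: [-0.1, 1.2, 0.0]
width: -0.0
[ 414.11975985 -361.00122957  202.36228088] [0.61388861 0.43376843 0.09628946]
```

View pics/a23.png

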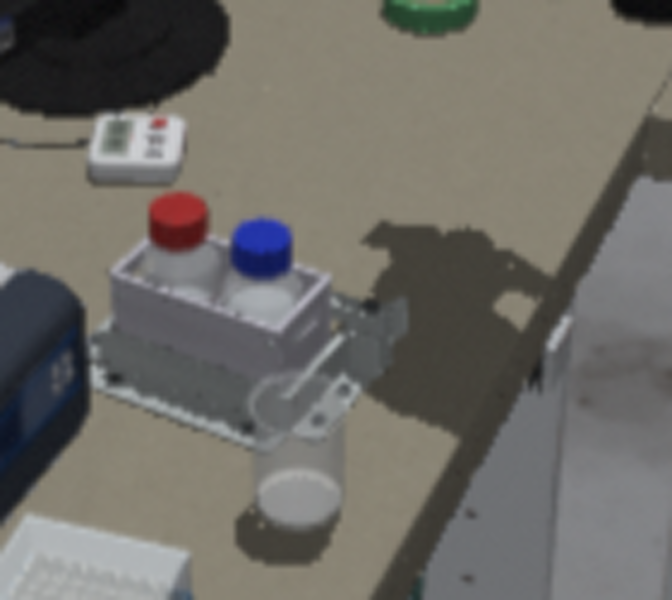

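View pics/b23.png

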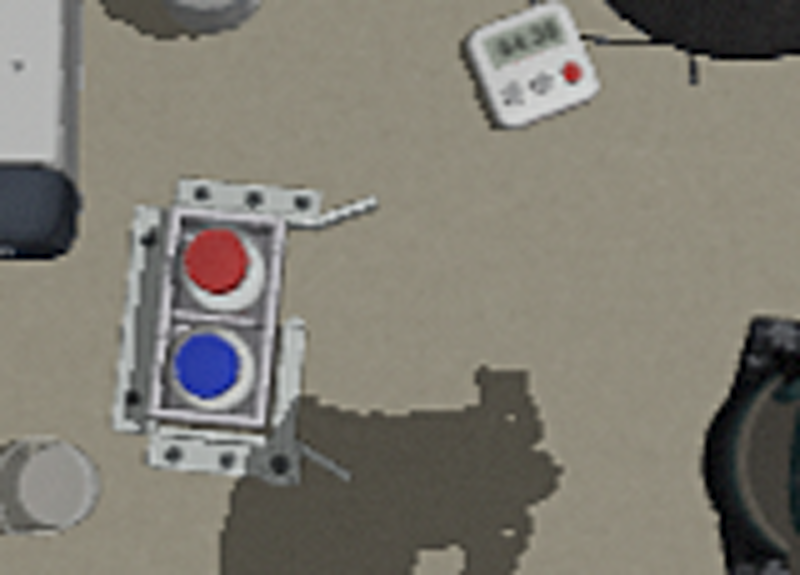

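View pics/wrist23.png

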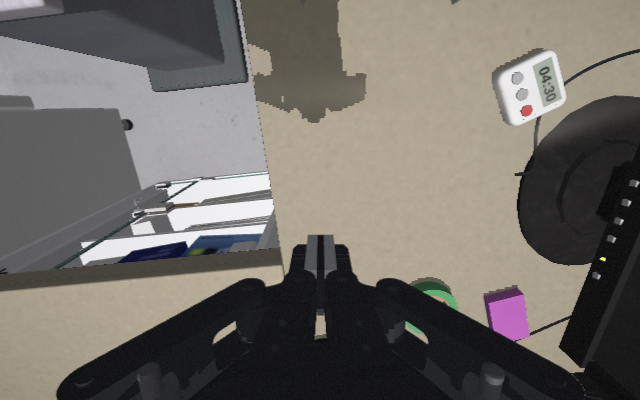

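Run:
```python
from h import *
p=crate([(152,415),(174,210),(287,220),(266,426)],[255,160],5,[0,1,2,3])
c=K('top');z=lambda l:np.array(l)/5+[255,160]
e=inv(BAY,unproj(c,z([(304,322),(298,390)]),41));print('outer edge',e.round(1));d=e[0]-e[1];print('a from edge',np.arctan2(-d[0],-d[1]))
t=inv(BAY,unproj(c,z([(296,319)]),41))[0];print('tip',t)
pv=inv(BAY,unproj(c,z([(280,464)]),43))[0];d=t-pv;print('pivot',pv,'a',np.arctan2(-d[0],-d[1]))
a=cv2.imread('pics/top0.png').astype(int);b=cv2.imread('pics/top23.png').astype(int)
m=np.abs(a-b).max(2)>60;m[195:275,255:415]=0;ys,xs=np.nonzero(m[:280,:480]);print(len(xs),xs.min() if len(xs) else 0)
```

```text
crate [ 498.217 -119.947    1.461] res [ 0.1  0.3  0.2 -0.3 -0.2 -0.2 -0.2  0.2] in bay [[-1.8  0.5]] 0.001 tool in crate [[-248.8   57.1]] tool in bay [[-250.7   57.4]]
outer edge [[-46.2  -3.1]
 [-46.6  34.1]]
a from edge -0.010618424885221175
tip [-41.66810954  -4.32183153]
pivot [-40.88632667  74.87974899] a 0.009870478315396747
1211 297
```

```bash
python3 -c "
from cell import order;print(order.finish_job())"
```

```text
the job is handed in; nothing more can be done
None
```

The crate stands home against the back stop, the catch is shut behind it, and the job is handed in. The run ended at about 26.6 s of the 72 s allowed.

**Final checks, from the last top and scene pictures:**

| Check | Measured | Allowed |
|---|---|---|
| Crate x in the bay | about -1.8 mm | -5 to +4 mm |
| Crate y in the bay | about +0.5 mm | ±8 mm |
| Crate yaw to the bay | about 0.001 rad | 0.1 rad |
| Catch angle | -0.01 and +0.01 rad (two readings) | below 0.12 rad |

- **Contact:** when I pushed the crate home, the force rose to 16 N with almost no further movement. The catch also ended on a hard stop, at 9.5 N.
- **Bottles and bystanders:** both bottles stand upright in the pictures. By eye, the beaker and timer have not moved; the tip box and tape roll showed no sign of moving, but I saw them only in part.
- **Robot:** the arm is well clear and touches nothing.

**How it went:**
- **First pushes failed:** pushing with the back of an open finger touched the crate near its rim and tilted it slightly, by an estimated 3.5 degrees. I backed off and it settled upright in the same place.
- **What worked:** I closed the fingers and pushed with their flat sides at 32 to 33 mm above the worktop. That is a little over the advised 30 mm, but any lower the gripper body would have hit the bottle caps. The crate slid steadily at about 8 N and stayed upright.

**Readings that disagreed:** right after the push, vision put the crate at -3.2 mm, and one wrist picture placed the catch pivot 3.7 mm off. With about 2 mm of camera error, the x position is only good to a few millimetres.

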